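Load the rotary chuck for engraving a brass ring

ROBOT

A 7-joint arm with a two-finger parallel gripper is mounted at the origin on the work surface. World frame = base frame: x ahead of the robot, y to its left, z up, the work surface at z = 0. Lengths are in m, angles in rad, forces in N, time in s.
With the tool pointing down it reaches from about 0.4 to 0.875 m from the base axis. Payload 19.3 kg.
Tool frame: the origin (TCP) lies at the very end of the fingers, on their centre line; the grasp point (between the pads) lies 19 mm behind it; z points along the fingers, y is the direction in which the jaws open and shut (so a half turn about z gives the same grasp; the last joint's range is limited). The gripper opens to 85 mm and grips with 20 to 120 N. Pads are 22 mm wide; open, the fingers measure 114 mm over their backs; the gripper's body (76 mm by 85 mm) begins 54 mm behind the grasp point. The pads swing forward as they close: fully open they stand 13 mm farther back than shut.
Start: joints at [1.221, 0.521, -0.036, 1.599, 0.021, 1.021, -0.113], TCP at [0.173, -0.601, 0.231] pointing down, gripper open.
Joint ranges: [-2.91, 2.91], [-0.3, 2.13], [-1.5, 1.42], [0.17, 2.43], [-1.26, 4.41], [0.16, 1.93], [-2.52, 2.52]. Speed limits (rad/s): [1.89, 1.89, 2.39, 2.39, 3.01, 3.01, 3.01].

INTERFACE

Orientations are given as [roll, pitch, yaw] about the fixed x, y, z axes, in that order (R = Rz(yaw) Ry(pitch) Rx(roll)).
In Python, from workcell import bot gives the robot as it stands. The module is installed in compiled form; this text tells all that it offers.
- The arm moves only by the shell command python3 -m inch 'ROWS' [FORCE]. ROWS is JSON, a list of rows, each an object of numbers: "dx", "dy", "dz": the shift along the tool's x, y, z in mm; "rx", "ry", "rz": the turn, a rotation vector about the tool's x, y, z in rad; "hand": the closure, from -1 (fully open) to 1 (shut), so that 0 is half open. In form: [{"dx": .., "dy": .., "dz": .., "rx": .., "ry": .., "rz": .., "hand": ..}, ...]. A call has 1 to 10 rows; each row shifts and turns the commanded pose from where the row before left it, along the tool's axes as they then stand; what a row does not reach is not made up. A row lasts 1/10 s, in which the tool goes at most 50 mm and 8.59 degrees, less where a joint would pass 70% of its speed; a pose out of reach is approached as far as the arm can. A call with a gripper value outside its range is refused whole. The fingers move at their own pace and stop on an object; FORCE is the grip in N (left out, the last holds). Time passes only in rows, so rows that do not move let the fingers close. It gives the time, the measured TCP pose, the force and the opening at its end, in the units of the state.
- bot.observe(): the state, without advancing time (a new reading comes with each control period).
- bot.grab_frame(name): name is "side" or "top"; returns (picture, depth): 400x640x3 uint8, red, green, blue; 400x640 float32, m along the optical axis (not along the pixel's ray), 0 where there is no reading.
- bot.get_calibration(name): a dict with "vertical_fov" (degrees; the focal length in pixels is half the picture's height over the tangent of half this angle, whatever the lens; pixels are square), "cx", "cy" (the principal point, pixels), "k1" (the pictures are not rectified: a ray, as slopes to the right and down, at radius r is drawn at 1 + k1 r^2 times it, then the intrinsics apply), "origin" and "orientation" of the camera in the world. Camera axes: x right, y down, z forward; pixel columns grow to the right and rows downward; lengths in m; the calibration is good to about 2 mm. A picture is of the moment at which its call begins. get_calibration takes no time and is no camera call.
- bot.job_done(): hands the job in, once; it reports no verdict.
Trained networks look in the newest picture that a camera, given by its name, has taken for a name from the list of things; names that differ only in an ending like _2 or _b are one class to them, and where a whole thing is asked for, a point or a joint stands for the part that bears it (a point fixed in the world has none). Each returns a list of dicts, best first, with "score" (0 to 1); they miss things now and then, are a little off and sometimes report something else, mostly with a low value. They report only what shows in the picture. A call takes as long as a camera call. They do not tell look-alikes from the thing itself.
- bot.trace(camera, target): "region" (400x640 bool, what is visible of it) and "box" ([left, top, right, bottom] in pixels, round what is visible of it).
- bot.tip_of(camera, target): "centre" ([row, column] in pixels: a listed point, or the origin of a listed thing).
The state is a dict: "clock": time; "qpos": joint angles; "qd": joint speeds; "joint_efforts": joint torques, N m; "position": TCP position; "tool_rot": TCP orientation; "force": force on the tool from outside, world axes, zero at the start; "moment": the same for the moment, N m; "grip_width": finger opening in m.
Only numpy, scipy, OpenCV 4.12 (cv2) and the standard library are available. Lean on these libraries where they do the work, as an engineer would, in place of code of your own. Each camera call takes 0.05 s, during which the arm holds its last target.

TASK

Set up the rotary chuck for engraving: draw the steel arbor straight up out of its blue storage sleeve and stand it fully home in the bore of the grey chuck, then thread onto it, in this order, the green spacer ring, the brass ring and the black collar, each lying flat and fully down on what is below it. Lower the brass ring on rather than letting it drop, leave the red ring where it lies and do not knock over the blue ink bottle; let go of everything at the end.

Things in the scene. Friction and masses are not known exactly. Their poses are not given: they have to be found in the camera images.
- arbor_mid (a point): Loose plain steel shaft, 18 mm diameter, 92 mm long, standing upright in the blue sleeve with 52 mm showing above it. Lowest 8 mm and top 9 mm taper to 10 mm diameter. This point is its centre, 46 mm above its foot and 46 mm below its top; z along the shaft, up.
- sleeve_mouth (a point): Fixed blue storage sleeve: tube 38 mm outside diameter, 45 mm high on a 76 mm square foot 5 mm thick; the bore is 19 mm in diameter and 40 mm deep (closed bottom). This point is the centre of the bore's mouth at the top face, 45 mm above the bed; z up.
- chuck_mouth (a point): Fixed grey round rotary chuck, 84 mm diameter, 45 mm high, with a lower black motor block (up to 42 mm high) reaching 135 mm out along this frame's x; in its top face an upright blind bore 20.4 mm in diameter and 40 mm deep. This point is the centre of the bore's mouth at the top face, 45 mm above the bed; z up. With the arbor home, 52 mm of it stands above the face and it may lean slightly.
- spacer_mid (a point): Loose bright green coated metal spacer ring: 50 mm outside, 27 mm bore, 16 mm high, lying flat on the bed. Its position is the ring's centre, half-way up; its z axis is the ring's axis (up).
- blank_mid (a point): Loose brass ring (the workpiece): 42 mm outside, 27 mm bore, 24 mm high, lying flat on the bed. Its position is the ring's centre, half-way up; its z axis is the ring's axis (up).
- collar_mid (a point): Loose black plastic collar: 46 mm outside, 27 mm bore, 16 mm high, lying flat on the bed. Its position is the ring's centre, half-way up; its z axis is the ring's axis (up).
- spare_mid (a point): Loose red plastic ring, 38 mm outside, 18 mm bore, 14 mm high: not part of the job, leave it. Its position is the ring's centre, half-way up; its z axis is the ring's axis (up).
- ink_mid (a point): Loose blue ink bottle with a black cap, 36 mm diameter, 85 mm high, standing between chuck and sleeve: not part of the job, must not fall over. Position: its centre, half-way up; z up.
Not all that is in view belongs to the job. What is shaped like the part that bears collar_mid but pink or white is not meant.

How it is judged:
On the way, in this order (a step that is already met when the one before it is completed fails the run):
1. the arbor is drawn right out of the sleeve, upright (z of arbor_mid in the frame of sleeve_mouth above 0.05 m and angle between arbor_mid's own z axis and vertical below 0.3 rad), for 0.1 s.
2. the arbor stands fully home in the chuck's bore (horizontal distance between arbor_mid and chuck_mouth below 0.007 m and z of arbor_mid in the frame of chuck_mouth between 0.002 and 0.01 m and angle between arbor_mid's own z axis and vertical below 0.15 rad), for 0.2 s.
3. the spacer lies flat on the chuck, round the arbor (all of step 2 and horizontal distance between spacer_mid and chuck_mouth below 0.011 m and z of spacer_mid in the frame of chuck_mouth between 0.004 and 0.012 m and angle between spacer_mid's own z axis and vertical below 0.15 rad), for 0.2 s.
4. the brass ring lies flat on the spacer, round the arbor (all of step 3 and horizontal distance between blank_mid and chuck_mouth below 0.011 m and z of blank_mid in the frame of chuck_mouth between 0.024 and 0.032 m and angle between blank_mid's own z axis and vertical below 0.15 rad), for 0.2 s.
5. the black collar lies flat on the brass ring, round the arbor (all of step 4 and horizontal distance between collar_mid and chuck_mouth below 0.011 m and z of collar_mid in the frame of chuck_mouth between 0.044 and 0.052 m and angle between collar_mid's own z axis and vertical below 0.15 rad), for 0.2 s.
At the end, for the whole second after the job is handed in: The arbor is home in the chuck's bore (within 7 mm of its axis, 4 mm of full depth), and spacer, brass ring and collar lie round it in that order from the bottom, each within 11 mm of the chuck's axis, 4 mm of its proper height and 0.15 rad of level; all released and at rest (all of step 5 and linear speed of each of arbor, spacer, blank, collar below 0.02 m/s); the robot touches nothing.
It fails at once if the brass ring is dropped: it moves faster than 0.6 m/s while within 15 mm of the chuck's axis and less than 70 mm above its face (linear speed of blank above 0.6 m/s and horizontal distance between blank_mid and chuck_mouth below 0.015 m and z of blank_mid in the frame of chuck_mouth below 0.07 m).
It fails at once if the red ring is moved by more than 30 mm (distance of spare_mid from where it was at the start of the episode above 0.03 m).
It fails at once if the ink bottle is knocked over (angle between ink_mid's own z axis and vertical above 0.6 rad).
It also fails if it takes over 96 s, if anything falls off the work surface, if the arm or the gripper's body presses on something with over 40 N, if the wrist force passes 120 N, or if a joint passes its speed limit or range.

## Working session

There is one attempt and no reset: what is moved stays moved. The work goes in short steps, Python scripts to look and compute and a shell command to move; the robot and the scene stay as the last step left them, time stands still between calls to the robot, and variables do not carry over. Pictures are saved under pics/ and viewed, and the job is handed in when it is done.

```bash
mkdir -p pics; ls
python3 - <<'E'
from workcell import bot
import cv2
print(bot.observe())
for n in("side","top"):
    p,d=bot.grab_frame(n); cv2.imwrite(f"pics/{n}0.png",p[:,:,::-1]); print(bot.get_calibration(n))
E
```

```text
pics
{'clock': 0.0, 'qpos': array([ 1.22081939,  0.52201526, -0.03634159,  1.5999719 ,  0.02119742,
        1.02108581, -0.11280098]), 'qd': array([-1.45197810e-03, -1.13172093e-03, -3.98196647e-04,  9.60295865e-04,
        8.72167178e-04,  7.33022574e-05, -7.88622643e-05]), 'joint_efforts': array([ 1.02640694e-03, -9.27103329e+01,  1.98087864e+00, -3.69942105e+01,
        1.80199445e-02,  7.98843219e-03, -1.12868117e-04]), 'position': array([ 0.17247572, -0.60040074,  0.23073772]), 'tool_rot': array([-3.14049925e+00,  6.75930395e-05,  2.79776320e-01]), 'force': array([-0.12347032, -0.36393956,  0.47777734]), 'moment': array([ 0.01705334,  0.00882908, -0.04833297]), 'grip_width': 0.08583632361440824}
{'vertical_fov': 55.681949134033935, 'cx': 318.00816833641534, 'cy': 203.26804375777255, 'k1': -0.06359945827474253, 'origin': array([0.41676994, 0.696623  , 0.46747799]), 'orientation': array([-2.11798119,  0.0073438 , -2.92745619])}
{'vertical_fov': 54.768900124872545, 'cx': 319.034093323149, 'cy': 194.39221083236725, 'k1': -0.09492892098889232, 'origin': array([0.47402476, 0.04526791, 0.98003679]), 'orientation': array([-3.06433287, -0.00829223, -1.5742212 ])}
```

View pics/side0.png

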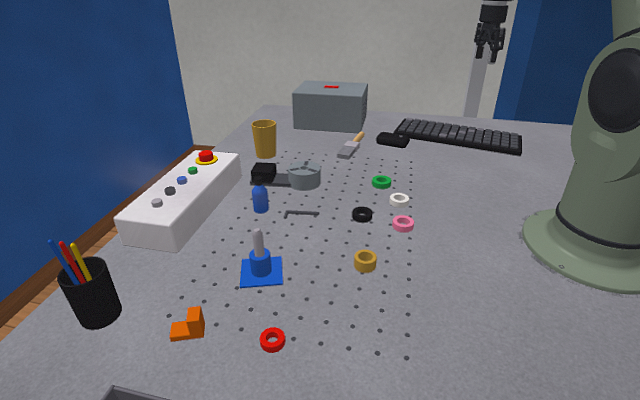

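View pics/top0.png

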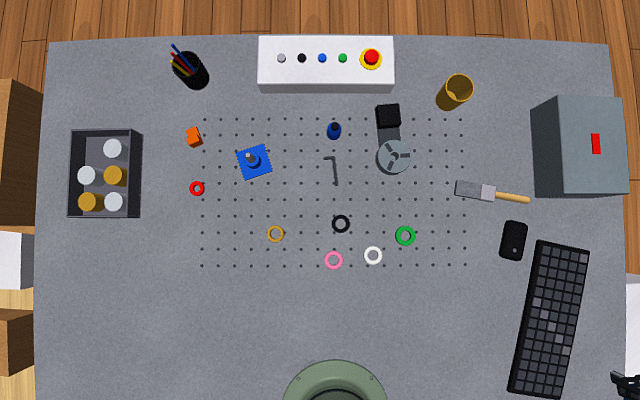

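```bash
cat > h.py <<'E'
import numpy as np, cv2
from scipy.spatial.transform import Rotation as Rn
from workcell import bot
def cal(n):
    c=bot.get_calibration(n); f=200/np.tan(np.radians(c["vertical_fov"])/2)
    return f,c["cx"],c["cy"],c["k1"],np.array(c["origin"]),Rn.from_euler('xyz',c["orientation"]).as_matrix()
def slopes(n,uv):
    f,cx,cy,k,o,R=cal(n); uv=np.atleast_2d(uv).astype(float)
    d=(uv-[cx,cy])/f; s=d.copy()
    for _ in range(20): s=d/(1+k*(s**2).sum(1,keepdims=True))
    return np.c_[s,np.ones(len(s))]
def atz(n,uv,z):
    f,cx,cy,k,o,R=cal(n); w=slopes(n,uv)@R.T
    return o+w*((z-o[2])/w[:,2])[:,None]
def atd(n,uv,d):
    o,R=cal(n)[4:]; return o+(slopes(n,uv)*np.asarray(d)[:,None])@R.T
def proj(n,P):
    f,cx,cy,k,o,R=cal(n); q=(np.atleast_2d(P)-o)@R; s=q[:,:2]/q[:,2:]
    return s*(1+k*(s**2).sum(1,keepdims=True))*f+[cx,cy]
def cloud(n,d,m):
    v,u=np.nonzero(m&(d>0)); return atd(n,np.c_[u,v],d[v,u])
def two(pt,ps):
    """triangulate pixel in top and side"""
    A=np.zeros((3,3));b=np.zeros(3)
    for n,p in(("top",pt),("side",ps)):
        f,cx,cy,k,o,R=cal(n); w=R@slopes(n,p)[0]; w/=np.linalg.norm(w); M=np.eye(3)-np.outer(w,w); A+=M;b+=M@o
    return np.linalg.solve(A,b)
E
python3 - <<'E'
from h import *
np.set_printoptions(precision=4,suppress=True)
H=dict(spacer_mid=.016,blank_mid=.024,collar_mid=.016,spare_mid=.014,ink_mid=.085,arbor_mid=.097)
Z=dict(spacer_mid=.008,blank_mid=.012,collar_mid=.008,spare_mid=.007,ink_mid=.0425,arbor_mid=.051,sleeve_mouth=.045,chuck_mouth=.045)
for cam in("top","side"):
    p,d=bot.grab_frame(cam)
    for t in Z:
        for r in bot.tip_of(cam,t)[:3]:
            v,u=r["centre"]; print(cam,t,round(r["score"],2),(int(u),int(v)),atz(cam,[u,v],Z[t])[0])
        if t in H:
            for r in bot.trace(cam,t)[:3]:
                P=cloud(cam,d,r["region"]); T=P[P[:,2]>np.percentile(P[:,2],90)-.004]
                (c,rad)=cv2.minEnclosingCircle(T[:,:2].astype(np.float32))
                print("   tr",round(r["score"],2),r["box"],"n",len(P),"zmax",np.percentile(P[:,2],[5,50,95]),"mec",np.array(c),round(rad,4))
E
```

```text
top spacer_mid 0.73 (401, 234) [ 0.4472 -0.1713  0.008 ]
top spacer_mid 0.72 (335, 128) [ 0.7183 -0.0062  0.008 ]
   tr 0.66 [395.1, 227.5, 414.3, 243.9] n 182 zmax [0.0111 0.0146 0.0174] mec [ 0.4445 -0.1774] 0.0239
top blank_mid 0.49 (276, 230) [0.459  0.1444 0.012 ]
top collar_mid 0.7 (338, 224) [ 0.4745 -0.0107  0.008 ]
top collar_mid 0.58 (373, 254) [ 0.3971 -0.0982  0.008 ]
top collar_mid 0.49 (333, 259) [0.3856 0.0023 0.008 ]
   tr 0.46 [330.4, 217.8, 350.6, 231.6] n 133 zmax [0.0117 0.0149 0.0177] mec [ 0.4754 -0.018 ] 0.0214
   tr 0.46 [327.4, 247.7, 341.4, 271.2] n 150 zmax [0.0117 0.0148 0.0177] mec [0.3854 0.0029] 0.0224
top spare_mid 0.53 (201, 188) [0.565 0.336 0.007]
   tr 0.44 [190.5, 181.6, 203.3, 196.1] n 145 zmax [0.0001 0.013  0.0159] mec [0.566  0.3476] 0.0193
top ink_mid 0.57 (334, 126) [ 0.7162 -0.0004  0.0425]
   tr 0.71 [326.2, 119.1, 343.9, 137.9] n 215 zmax [-0.0003  0.0551  0.0849] mec [0.708  0.0016] 0.0092
   tr 0.57 [191.9, 181.2, 206.7, 198.3] n 194 zmax [-0.0013  0.0122  0.0157] mec [0.5656 0.3481] 0.0196
top arbor_mid 0.4 (252, 158) [0.6338 0.1991 0.
[... 1107 characters left out ...]
0.007 ]
   tr 0.63 [259.7, 324.5, 285.4, 353.3] n 556 zmax [-0.001   0.0118  0.014 ] mec [0.5651 0.3508] 0.0189
   tr 0.37 [351.9, 205.3, 372.8, 219.0] n 305 zmax [-0.0013  0.0102  0.0152] mec [ 0.4751 -0.0127] 0.0235
side ink_mid 0.84 (260, 192) [ 0.7056 -0.0028  0.0425]
   tr 0.85 [252.8, 173.6, 268.7, 215.3] n 502 zmax [0.003  0.0411 0.0827] mec [0.7053 0.0025] 0.0103
side arbor_mid 0.49 (259, 250) [0.6323 0.2048 0.051 ]
   tr 0.75 [256.2, 229.2, 261.1, 258.8] n 264 zmax [0.0464 0.0724 0.0951] mec [0.6328 0.2067] 0.0075
side sleeve_mouth 0.69 (259, 253) [0.632  0.2074 0.045 ]
side chuck_mouth 0.71 (301, 167) [ 0.6442 -0.1411  0.045 ]
side chuck_mouth 0.33 (364, 213) [0.4659 0.0385 0.045 ]
```

```bash
cat >> h.py <<'E'
from scipy.optimize import least_squares
def disc(n,d,c,zlo,zhi,rad,near=None,p=None):
    """circle of radius rad covering slab points near c: centroid-of-hull style fit"""
    v,u=np.nonzero(d>0); P=atd(n,np.c_[u,v],d[v,u])
    m=(P[:,2]>zlo)&(P[:,2]<zhi)&(np.hypot(P[:,0]-c[0],P[:,1]-c[1])<(near or rad*1.35))
    Q=P[m]
    (cc,r)=cv2.minEnclosingCircle(Q[:,:2].astype(np.float32))
    h=cv2.convexHull(Q[:,:2].astype(np.float32))[:,0]
    M=cv2.moments((h*10000).astype(np.float32)); 
    return len(Q),np.array(cc),r,np.array([M["m10"]/M["m00"],M["m01"]/M["m00"]])/10000,np.median(Q[:,2])
E
python3 - <<'E'
from h import *
np.set_printoptions(precision=4,suppress=True)
L=dict(spacer=((.446,-.176),.011,.022,.025),blank=((.455,.147),.019,.03,.021),collar=((.475,-.014),.011,.022,.023),sleeve=((.633,.21),.041,.05,.019),arbor=((.634,.206),.085,.105,.009),chuck=((.643,-.143),.0435,.055,.042),spare=((.566,.349),.01,.02,.019),ink=((.706,.001),.08,.09,.012))
for cam in("top","side"):
    p,d=bot.grab_frame(cam)
    for k,(c,a,b,r) in L.items():
        n,cc,rr,mm,z=disc(cam,d,c,a,b,r); print(cam,k,n,"mec",cc,round(rr,4),"hull",mm,"z",round(z,4))
    if cam=="top":
        a=cv2.resize(p[110:190,225:425],None,fx=4,fy=4,interpolation=cv2.INTER_CUBIC)
    else: b=cv2.resize(p[150:290,225:425],None,fx=4,fy=4,interpolation=cv2.INTER_CUBIC)
cv2.imwrite("pics/c1.png",a[:,:,::-1]);cv2.imwrite("pics/c2.png",b[:,:,::-1])
E
```

```text
top spacer 221 mec [ 0.4436 -0.1787] 0.0255 hull [ 0.4443 -0.1789] z 0.0145
top blank 130 mec [0.4512 0.1461] 0.0207 hull [0.4511 0.1459] z 0.0227
top collar 169 mec [ 0.4759 -0.0173] 0.0228 hull [ 0.476  -0.0167] z 0.0143
top sleeve 107 mec [0.6345 0.2034] 0.0187 hull [0.6339 0.2032] z 0.0443
top arbor 46 mec [0.6353 0.2037] 0.0091 hull [0.6349 0.2033] z 0.0936
top chuck 475 mec [ 0.6413 -0.1475] 0.0421 hull [ 0.6411 -0.1479] z 0.0447
top spare 133 mec [0.5659 0.3485] 0.0195 hull [0.5659 0.3486] z 0.013
top ink 45 mec [0.7083 0.0014] 0.0091 hull [0.7081 0.0015] z 0.0834
side spacer 127 mec [ 0.4448 -0.1773] 0.0273 hull [ 0.445  -0.1766] z 0.0143
side blank 189 mec [0.4512 0.1494] 0.022 hull [0.4513 0.1493] z 0.022
side collar 145 mec [ 0.4749 -0.0138] 0.0236 hull [ 0.476  -0.0135] z 0.014
side sleeve 175 mec [0.6329 0.2057] 0.0192 hull [0.6325 0.2068] z 0.0434
side arbor 74 mec [0.632  0.2069] 0.008 hull [0.6321 0.2073] z 0.0913
side chuck 205 mec [ 0.6392 -0.1456] 0.0412 hull [ 0.6389 -0.1464] z 0.0441
side spare 340 mec [0.5655 0.3503] 0.0196 hull [0.565  0.3504] z 0.0128
side ink 36 mec [0.7053 0.0011] 0.0105 hull [0.706  0.0019] z 0.083Traceback (most recent call last):
  File "<stdin>", line 11, in <module>
TypeError: 'float' object is not subscriptable
```

Run:
```python
import cv2
a=cv2.imread("pics/top0.png")[110:250,225:425];b=cv2.imread("pics/side0.png")[150:290,225:425]
for n,i in(("c1",a),("c2",b)): cv2.imwrite(f"pics/{n}.png",cv2.resize(i,None,fx=4,fy=4,interpolation=cv2.INTER_CUBIC))
```

```text
(no output)
```

View pics/c1.png

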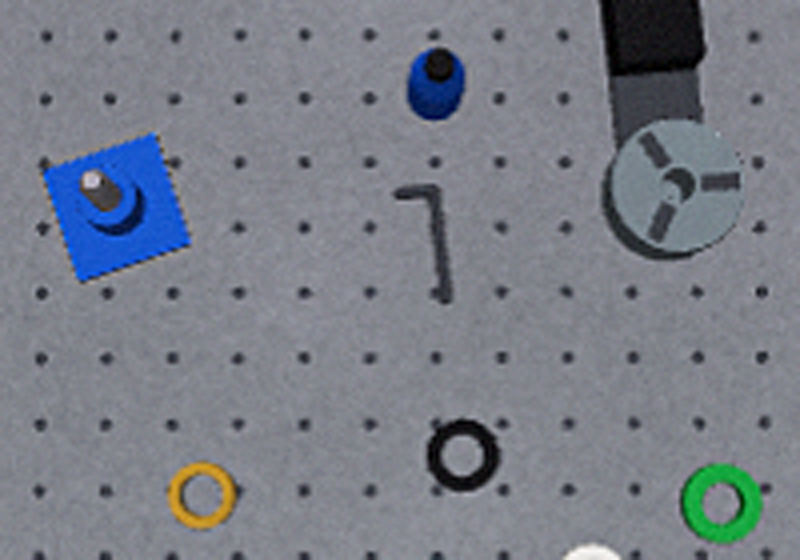

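View pics/c2.png

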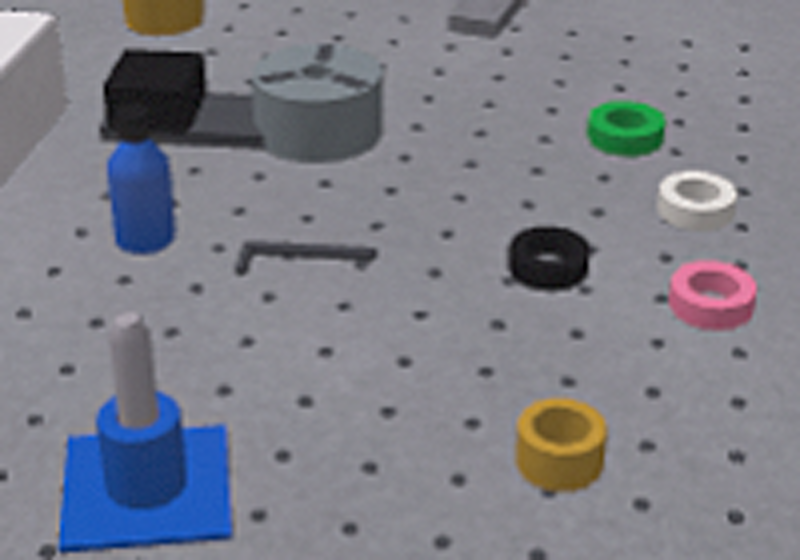

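```bash
python3 -m inch '[{"rz":0.14,"hand":-1},{"rz":0.14},{"dx":45,"dy":-20},{"dx":45,"dy":-20},{"dx":45,"dy":-20},{"dx":45,"dy":-20},{"dx":45,"dy":-20},{"dx":45,"dy":-20},{"dx":45,"dy":-20},{"dx":45,"dy":-20}]' 60; python3 -c "
from workcell import bot;print(bot.observe())"
```

```text
{'clock': 1.7, 'qpos': array([ 1.22081319,  0.52138077, -0.03627292,  1.59948022,  0.0211962 ,
        1.02108837, -0.11279875]), 'qd': array([ 1.88567526e-03,  8.00143619e-04,  2.97066260e-03, -1.11034074e-03,
        3.34746401e-04,  5.03589569e-05, -1.72889704e-04]), 'joint_efforts': array([-3.25276778e-03, -9.26868367e+01,  1.97658151e+00, -3.70257211e+01,
        1.79206295e-02,  1.89229322e-03, -2.94780682e-05]), 'position': array([ 0.17255799, -0.60071567,  0.23131017]), 'tool_rot': array([3.14156433e+00, 6.54010327e-06, 2.79715646e-01]), 'force': array([ 0.31314111, -1.18436003, -0.56618857]), 'moment': array([-0.00579609,  0.042306  , -0.02801782]), 'grip_width': 0.08565991336118253}schema error: expected keys dx, dy, dz, rx, ry, rz, hand
```

```bash
python3 -m inch '[{"dx":0,"dy":0,"dz":0,"rx":0,"ry":0,"rz":0.14,"hand":-1},{"dx":0,"dy":0,"dz":0,"rx":0,"ry":0,"rz":0.14,"hand":-1},{"dx":40,"dy":-20,"dz":0,"rx":0,"ry":0,"rz":0,"hand":-1},{"dx":40,"dy":-20,"dz":0,"rx":0,"ry":0,"rz":0,"hand":-1},{"dx":40,"dy":-20,"dz":0,"rx":0,"ry":0,"rz":0,"hand":-1},{"dx":40,"dy":-20,"dz":0,"rx":0,"ry":0,"rz":0,"hand":-1},{"dx":40,"dy":-20,"dz":0,"rx":0,"ry":0,"rz":0,"hand":-1},{"dx":40,"dy":-20,"dz":0,"rx":0,"ry":0,"rz":0,"hand":-1},{"dx":40,"dy":-20,"dz":0,"rx":0,"ry":0,"rz":0,"hand":-1},{"dx":40,"dy":-20,"dz":0,"rx":0,"ry":0,"rz":0,"hand":-1}]' 60
```

```text
clock: 2.7
position: [0.4942, -0.4398, 0.2314]
tool_rot: [3.141, -0.0, -0.0]
force: [0.2, 0.7, 0.8]
grip_width: 0.0858
```

```bash
python3 -m inch '[{"dx":14,"dy":-45,"dz":0,"rx":0,"ry":0,"rz":0,"hand":-1},{"dx":14,"dy":-45,"dz":0,"rx":0,"ry":0,"rz":0,"hand":-1},{"dx":14,"dy":-45,"dz":0,"rx":0,"ry":0,"rz":0,"hand":-1},{"dx":14,"dy":-45,"dz":0,"rx":0,"ry":0,"rz":0,"hand":-1},{"dx":14,"dy":-45,"dz":0,"rx":0,"ry":0,"rz":0,"hand":-1},{"dx":14,"dy":-45,"dz":0,"rx":0,"ry":0,"rz":0,"hand":-1},{"dx":14,"dy":-45,"dz":0,"rx":0,"ry":0,"rz":0,"hand":-1},{"dx":14,"dy":-45,"dz":0,"rx":0,"ry":0,"rz":0,"hand":-1},{"dx":14,"dy":-45,"dz":0,"rx":0,"ry":0,"rz":0,"hand":-1},{"dx":14,"dy":-45,"dz":0,"rx":0,"ry":0,"rz":0,"hand":-1}]' 60
python3 -m inch '[{"dx":0,"dy":-39,"dz":0,"rx":0,"ry":0,"rz":0,"hand":-1},{"dx":0,"dy":-39,"dz":0,"rx":0,"ry":0,"rz":0,"hand":-1},{"dx":0,"dy":-39,"dz":0,"rx":0,"ry":0,"rz":0,"hand":-1},{"dx":0,"dy":-39,"dz":0,"rx":0,"ry":0,"rz":0,"hand":-1},{"dx":0,"dy":-39,"dz":0,"rx":0,"ry":0,"rz":0,"hand":-1},{"dx":0,"dy":0,"dz":40,"rx":0,"ry":0,"rz":0,"hand":-1},{"dx":0,"dy":0,"dz":40,"rx":0,"ry":0,"rz":0,"hand":-1},{"dx":0,"dy":0,"dz":40,"rx":0,"ry":0,"rz":0,"hand":-1},{"dx":0,"dy":0,"dz":0,"rx":0,"ry":0,"rz":0,"hand":-1}]' 60
python3 - <<'E'
from h import *
for n in("side","top"):
    p,d=bot.grab_frame(n); cv2.imwrite(f"pics/{n}1.png",p[:,:,::-1])
E
```

```text
clock: 3.7
position: [0.6331, 0.0111, 0.2315]
tool_rot: [3.142, -0.0, -0.0]
force: [0.5, -0.9, 0.2]
grip_width: 0.0857
clock: 4.6
position: [0.63, 0.2033, 0.1065]
tool_rot: [3.139, 0.007, 0.0]
force: [-0.1, -0.5, 0.2]
grip_width: 0.0851
```

View pics/side1.png

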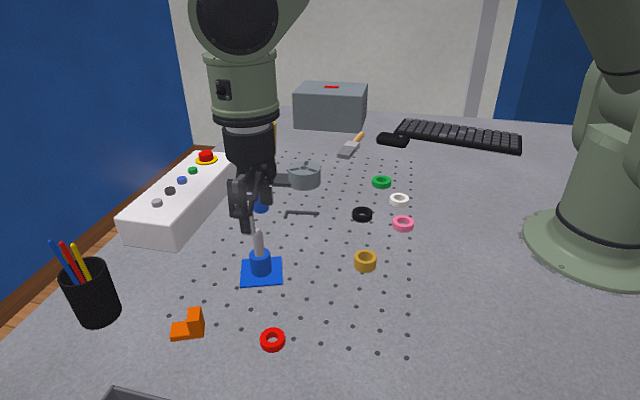

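Run:
```python
from h import *
print(bot.observe()["position"],bot.observe()["tool_rot"])
print(proj("side",[[.632,.2035,.1195],[.632,.246,.12],[.632,.161,.12],[.634,.205,.097]]))
a=cv2.imread("pics/top1.png")[90:230,180:330];b=cv2.imread("pics/side1.png")[150:290,190:340]
cv2.imwrite("pics/c3.png",cv2.resize(np.hstack([a,b]),None,fx=2.6,fy=2.6,interpolation=cv2.INTER_CUBIC))
```

```text
[0.63301828 0.20424816 0.11207325] [ 3.14154717e+00  2.26587863e-04 -3.40502807e-04]
[[256.4245566  217.21769197]
 [247.07005259 231.49121579]
 [264.75831371 203.9667462 ]
 [256.23527133 228.60274737]]
```

View pics/c3.png

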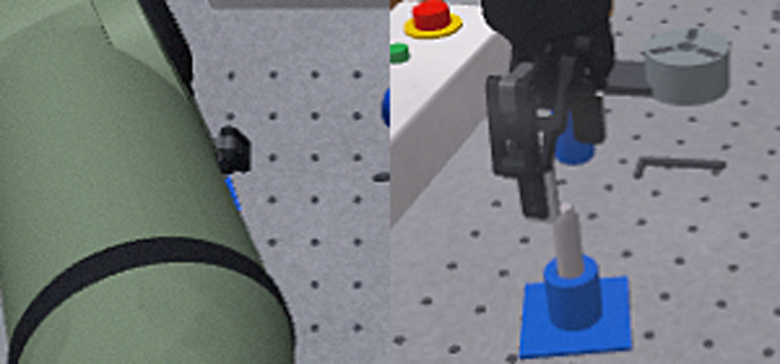

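```bash
python3 -m inch '[{"dx":0,"dy":-1,"dz":27,"rx":0,"ry":0,"rz":0,"hand":-1},{"dx":0,"dy":0,"dz":27,"rx":0,"ry":0,"rz":0,"hand":-1},{"dx":0,"dy":0,"dz":0,"rx":0,"ry":0,"rz":0,"hand":0},{"dx":0,"dy":0,"dz":0,"rx":0,"ry":0,"rz":0,"hand":0.4},{"dx":0,"dy":0,"dz":0,"rx":0,"ry":0,"rz":0,"hand":1},{"dx":0,"dy":0,"dz":0,"rx":0,"ry":0,"rz":0,"hand":1},{"dx":0,"dy":0,"dz":0,"rx":0,"ry":0,"rz":0,"hand":1},{"dx":0,"dy":0,"dz":0,"rx":0,"ry":0,"rz":0,"hand":1},{"dx":0,"dy":0,"dz":0,"rx":0,"ry":0,"rz":0,"hand":1}]' 60
python3 - <<'E'
from h import *
for n in("side","top"):
    p,d=bot.grab_frame(n); cv2.imwrite(f"pics/{n}2.png",p[:,:,::-1])
a=cv2.imread("pics/top2.png")[90:230,180:330];b=cv2.imread("pics/side2.png")[150:290,190:340]
cv2.imwrite("pics/c4.png",cv2.resize(np.hstack([a,b]),None,fx=2.6,fy=2.6,interpolation=cv2.INTER_CUBIC))
E
```

```text
clock: 5.6
position: [0.6337, 0.2051, 0.0588]
tool_rot: [-3.141, -0.002, -0.001]
force: [-0.8, -2.5, 10.2]
grip_width: 0.0167
```

View pics/c4.png

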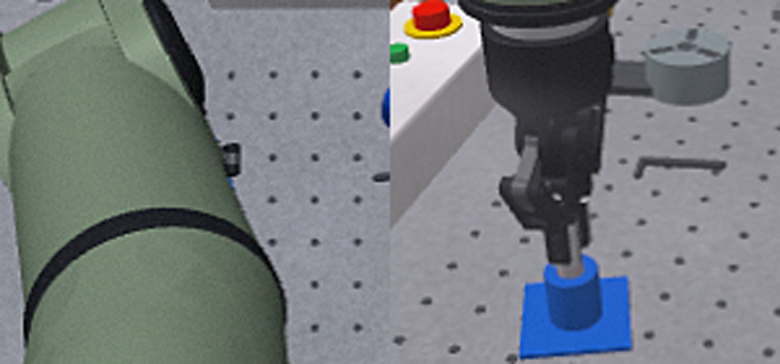

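```bash
python3 -m inch '[{"dx":0,"dy":0,"dz":0,"rx":0,"ry":0,"rz":0,"hand":1},{"dx":0,"dy":0,"dz":-10,"rx":0,"ry":0,"rz":0,"hand":1},{"dx":0,"dy":0,"dz":-10,"rx":0,"ry":0,"rz":0,"hand":1},{"dx":0,"dy":0,"dz":-10,"rx":0,"ry":0,"rz":0,"hand":1},{"dx":0,"dy":0,"dz":-10,"rx":0,"ry":0,"rz":0,"hand":1},{"dx":0,"dy":0,"dz":-20,"rx":0,"ry":0,"rz":0,"hand":1},{"dx":0,"dy":0,"dz":-20,"rx":0,"ry":0,"rz":0,"hand":1},{"dx":0,"dy":0,"dz":-20,"rx":0,"ry":0,"rz":0,"hand":1},{"dx":0,"dy":0,"dz":-10,"rx":0,"ry":0,"rz":0,"hand":1},{"dx":0,"dy":0,"dz":0,"rx":0,"ry":0,"rz":0,"hand":1}]' 80
python3 - <<'E'
from h import *
for n in("side","top"):
    p,d=bot.grab_frame(n); cv2.imwrite(f"pics/{n}3.png",p[:,:,::-1])
print(bot.observe()["position"])
a=cv2.imread("pics/top3.png")[90:230,180:330];b=cv2.imread("pics/side3.png")[150:290,190:340]
cv2.imwrite("pics/c5.png",cv2.resize(np.hstack([a,b]),None,fx=2.6,fy=2.6,interpolation=cv2.INTER_CUBIC))
E
```

```text
clock: 6.7
position: [0.6333, 0.2055, 0.1689]
tool_rot: [-3.141, -0.002, -0.0]
force: [0.2, 0.1, -2.1]
grip_width: 0.0159
[0.63242021 0.20515002 0.16676463]
```

View pics/c5.png

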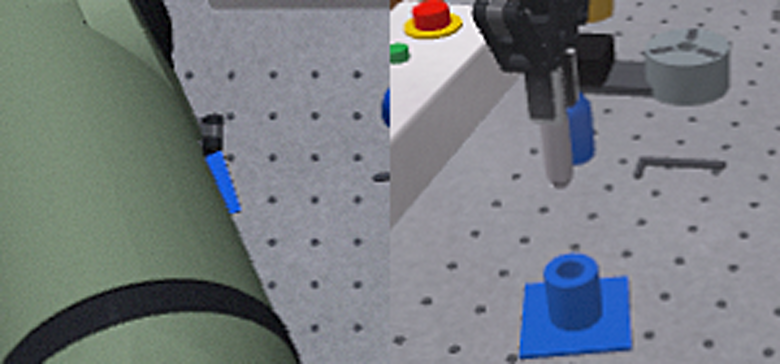

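Run:
```python
from h import *
print(proj("side",[[.633,.205,.111],[.633,.205,.158]]))
import glob
r=bot.trace("side","arbor_mid")
for x in r[:2]: print(x["score"],x["box"])
i=cv2.imread("pics/side3.png")[180:230,235:275]; cv2.imwrite("pics/c6.png",cv2.resize(i,None,fx=12,fy=12,interpolation=cv2.INTER_CUBIC))
m=r[0]["region"]; 
for v in range(180,226,4):
    u=np.nonzero(m[v])[0]
    if len(u): print(v,u.min(),u.max())
```

```text
[[256.02167001 221.8535901 ]
 [253.32777908 197.76518745]]
0.61 [249.1, 199.0, 259.1, 223.6]
200 248 258
204 249 259
208 249 259
212 250 260
216 251 260
220 252 259
```

View pics/c6.png

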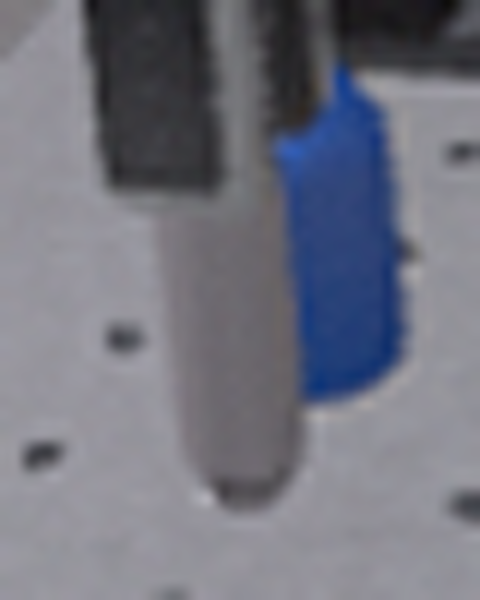

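```bash
python3 -m inch '[{"dx":1,"dy":20,"dz":0,"rx":0,"ry":0,"rz":0,"hand":1},{"dx":1,"dy":40,"dz":0,"rx":0,"ry":0,"rz":0,"hand":1},{"dx":1,"dy":44,"dz":0,"rx":0,"ry":0,"rz":0,"hand":1},{"dx":1,"dy":44,"dz":0,"rx":0,"ry":0,"rz":0,"hand":1},{"dx":1,"dy":44,"dz":0,"rx":0,"ry":0,"rz":0,"hand":1},{"dx":1,"dy":44,"dz":0,"rx":0,"ry":0,"rz":0,"hand":1},{"dx":1,"dy":44,"dz":0,"rx":0,"ry":0,"rz":0,"hand":1},{"dx":0,"dy":40,"dz":0,"rx":0,"ry":0,"rz":0,"hand":1},{"dx":0,"dy":20,"dz":0,"rx":0,"ry":0,"rz":0,"hand":1},{"dx":0,"dy":12,"dz":20,"rx":0,"ry":0,"rz":0,"hand":1}]' 80
python3 -m inch '[{"dx":0,"dy":0,"dz":15,"rx":0,"ry":0,"rz":0,"hand":1},{"dx":0,"dy":0,"dz":15,"rx":0,"ry":0,"rz":0,"hand":1},{"dx":0,"dy":0,"dz":0,"rx":0,"ry":0,"rz":0,"hand":1},{"dx":0,"dy":0,"dz":0,"rx":0,"ry":0,"rz":0,"hand":1}]' 80
python3 - <<'E'
from h import *
for n in("top","side"):
    p,d=bot.grab_frame(n); cv2.imwrite(f"pics/{n}4.png",p[:,:,::-1])
print(bot.observe()["position"],bot.observe()["force"])
r=bot.trace("side","arbor_mid")
m=r[0]["region"]; print(r[0]["score"],r[0]["box"])
P=bot.observe()["position"]
print(proj("side",[[P[0],P[1],P[2]-.055],[.6403,-.147,.045],[.6411,-.1479,.045]]),proj("top",[[.6403,-.147,.045],[.6411,-.1479,.045]]))
a=cv2.imread("pics/top0.png")[130:180,370:420];b=cv2.imread("pics/side4.png")[130:210,260:360];e=cv2.imread("pics/side0.png")[150:200,280:330]
cv2.imwrite("pics/c7.png",np.vstack([np.hstack([cv2.resize(a,(300,300)),cv2.resize(e,(300,300))]),cv2.resize(b,(375,300)).repeat(1,0) if 0 else cv2.resize(b,(600,480))])[:600])
E
```

```text
clock: 7.85
position: [0.64, -0.1505, 0.1483]
tool_rot: [3.14, -0.002, -0.003]
force: [0.6, 0.7, -2.0]
grip_width: 0.0156
clock: 8.25
position: [0.6397, -0.1457, 0.1171]
tool_rot: [-3.141, 0.001, 0.001]
force: [-0.1, 0.9, -1.8]
grip_width: 0.0159
[ 0.64016476 -0.14620146  0.11797207] [ 0.11573694  0.47510398 -1.56050814]
0.62 [301.4, 147.0, 305.4, 161.9]
[[303.66756459 160.5863893 ]
 [303.86487454 166.94281806]
 [303.64671179 166.76436265]] [[393.71174423 156.16951162]
 [394.06671277 155.84944896]]
```

View pics/c7.png

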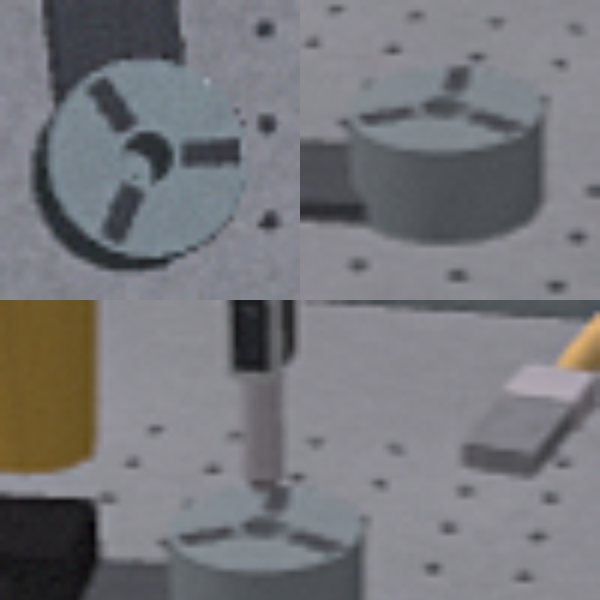

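```bash
python3 -m inch '[{"dx":0,"dy":0,"dz":8,"rx":0,"ry":0,"rz":0,"hand":1},{"dx":0,"dy":0,"dz":8,"rx":0,"ry":0,"rz":0,"hand":1},{"dx":0,"dy":0,"dz":6,"rx":0,"ry":0,"rz":0,"hand":1},{"dx":0,"dy":0,"dz":4,"rx":0,"ry":0,"rz":0,"hand":1},{"dx":0,"dy":0,"dz":0,"rx":0,"ry":0,"rz":0,"hand":1}]' 80
python3 - <<'E'
from h import *
p,d=bot.grab_frame("side"); cv2.imwrite(f"pics/c8.png",cv2.resize(p[130:210,260:360,::-1],(750,600)))
print(bot.observe()["position"],bot.observe()["force"])
E
```

```text
clock: 8.9
position: [0.6393, -0.1468, 0.0905]
tool_rot: [-3.141, 0.001, -0.0]
force: [-0.8, -0.7, -1.8]
grip_width: 0.016
[ 0.63957235 -0.14682037  0.09097349] [ 0.35305944 -0.68705071 -1.17507545]
```

View pics/c8.png

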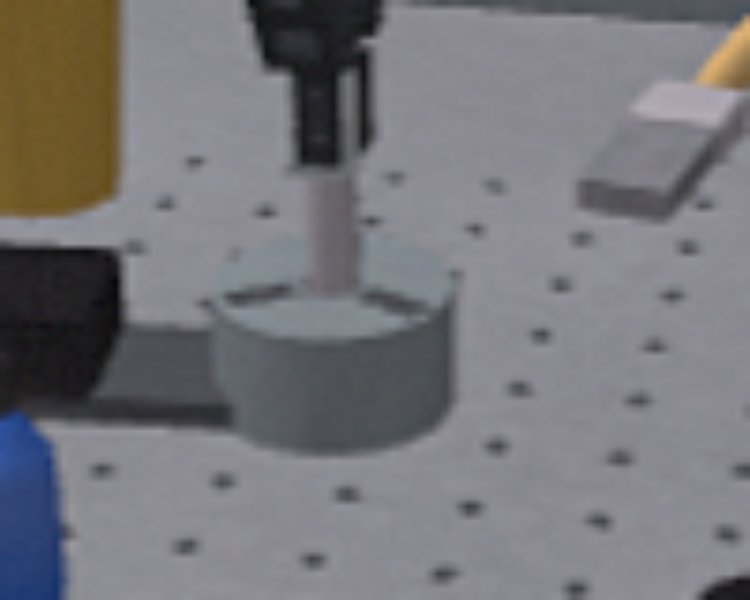

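```bash
python3 -m inch '[{"dx":0,"dy":0,"dz":4,"rx":0,"ry":0,"rz":0,"hand":1},{"dx":0,"dy":0,"dz":4,"rx":0,"ry":0,"rz":0,"hand":1},{"dx":0,"dy":0,"dz":4,"rx":0,"ry":0,"rz":0,"hand":1},{"dx":0,"dy":0,"dz":0,"rx":0,"ry":0,"rz":0,"hand":1}]' 80
python3 -m inch '[{"dx":0,"dy":0,"dz":4,"rx":0,"ry":0,"rz":0,"hand":1},{"dx":0,"dy":0,"dz":4,"rx":0,"ry":0,"rz":0,"hand":1},{"dx":0,"dy":0,"dz":0,"rx":0,"ry":0,"rz":0,"hand":1}]' 80
python3 -m inch '[{"dx":0,"dy":0,"dz":4,"rx":0,"ry":0,"rz":0,"hand":1},{"dx":0,"dy":0,"dz":4,"rx":0,"ry":0,"rz":0,"hand":1},{"dx":0,"dy":0,"dz":0,"rx":0,"ry":0,"rz":0,"hand":1}]' 80
```

```text
clock: 9.35
position: [0.6394, -0.1469, 0.0786]
tool_rot: [3.142, 0.001, -0.0]
force: [0.2, -0.8, -2.3]
grip_width: 0.0157
clock: 9.65
position: [0.6394, -0.1469, 0.0707]
tool_rot: [3.142, 0.001, -0.0]
force: [0.9, -1.1, -4.0]
grip_width: 0.0159
clock: 9.95
position: [0.6394, -0.1469, 0.0627]
tool_rot: [3.142, 0.001, -0.0]
force: [-0.1, -1.7, -2.6]
grip_width: 0.016
```

```bash
python3 -m inch '[{"dx":0,"dy":0,"dz":2,"rx":0,"ry":0,"rz":0,"hand":1},{"dx":0,"dy":0,"dz":1,"rx":0,"ry":0,"rz":0,"hand":1},{"dx":0,"dy":0,"dz":0,"rx":0,"ry":0,"rz":0,"hand":1}]' 80
python3 -m inch '[{"dx":0,"dy":0,"dz":1,"rx":0,"ry":0,"rz":0,"hand":1},{"dx":0,"dy":0,"dz":0,"rx":0,"ry":0,"rz":0,"hand":1}]' 80
python3 -m inch '[{"dx":0,"dy":0,"dz":1,"rx":0,"ry":0,"rz":0,"hand":1},{"dx":0,"dy":0,"dz":0,"rx":0,"ry":0,"rz":0,"hand":1}]' 80
```

```text
clock: 10.25
position: [0.6397, -0.1469, 0.0602]
tool_rot: [3.141, -0.0, -0.0]
force: [-0.4, -2.1, -3.7]
grip_width: 0.0157
clock: 10.45
position: [0.6397, -0.1469, 0.0593]
tool_rot: [3.141, -0.0, -0.0]
force: [1.4, -2.2, -2.1]
grip_width: 0.0159
clock: 10.65
position: [0.6401, -0.1469, 0.0589]
tool_rot: [3.141, -0.001, -0.0]
force: [-0.8, -2.3, 6.6]
grip_width: 0.0159
```

```bash
python3 -m inch '[{"dx":0,"dy":0,"dz":0,"rx":0,"ry":0,"rz":0,"hand":0},{"dx":0,"dy":0,"dz":0,"rx":0,"ry":0,"rz":0,"hand":-1},{"dx":0,"dy":0,"dz":0,"rx":0,"ry":0,"rz":0,"hand":-1},{"dx":0,"dy":0,"dz":0,"rx":0,"ry":0,"rz":0,"hand":-1},{"dx":0,"dy":0,"dz":0,"rx":0,"ry":0,"rz":0,"hand":-1},{"dx":0,"dy":0,"dz":-30,"rx":0,"ry":0,"rz":0,"hand":-1},{"dx":0,"dy":0,"dz":-40,"rx":0,"ry":0,"rz":0,"hand":-1},{"dx":0,"dy":0,"dz":-40,"rx":0,"ry":0,"rz":0,"hand":-1},{"dx":0,"dy":0,"dz":-20,"rx":0,"ry":0,"rz":0,"hand":-1}]' 60
python3 - <<'E'
from h import *
p,d=bot.grab_frame("side"); cv2.imwrite(f"pics/c9.png",cv2.resize(p[110:210,260:360,::-1],(600,600)))
print(bot.observe()["position"],bot.observe()["force"])
E
```

```text
clock: 11.55
position: [0.6407, -0.147, 0.1919]
tool_rot: [3.141, -0.004, -0.0]
force: [0.0, -0.2, -0.1]
grip_width: 0.0853
[ 0.64148265 -0.14716827  0.193968  ] [ 1.02940033 -0.02907467  2.72311942]
```

View pics/c9.png

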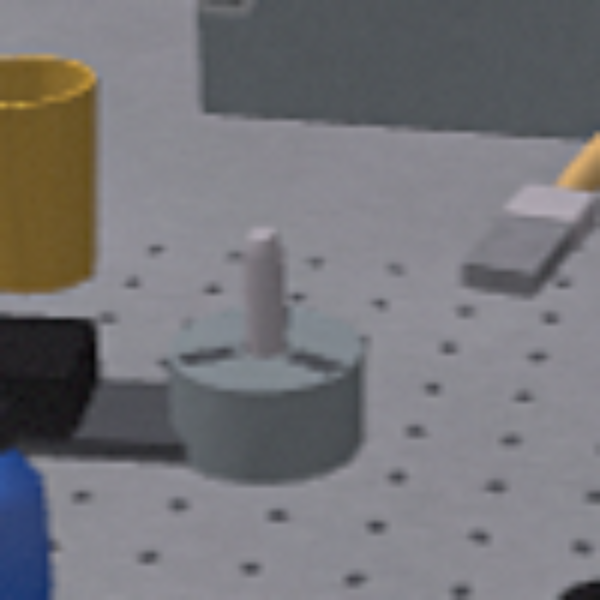

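```bash
python3 -m inch '[{"dx":-39,"dy":6,"dz":0,"rx":0,"ry":0,"rz":0,"hand":-1},{"dx":-39,"dy":6,"dz":0,"rx":0,"ry":0,"rz":0,"hand":-1},{"dx":-39,"dy":6,"dz":0,"rx":0,"ry":0,"rz":0,"hand":-1},{"dx":-39,"dy":6,"dz":0,"rx":0,"ry":0,"rz":0,"hand":-0.4},{"dx":-39,"dy":6,"dz":0,"rx":0,"ry":0,"rz":0,"hand":-0.4},{"dx":0,"dy":0,"dz":40,"rx":0,"ry":0,"rz":0,"hand":-0.4},{"dx":0,"dy":0,"dz":40,"rx":0,"ry":0,"rz":0,"hand":-0.4},{"dx":0,"dy":0,"dz":40,"rx":0,"ry":0,"rz":0,"hand":-0.4},{"dx":0,"dy":0,"dz":20,"rx":0,"ry":0,"rz":0,"hand":-0.4},{"dx":0,"dy":0,"dz":0,"rx":0,"ry":0,"rz":0,"hand":-0.4}]' 60
python3 - <<'E'
from h import *
np.set_printoptions(precision=4,suppress=True)
p,d=bot.grab_frame("side"); cv2.imwrite(f"pics/c10.png",cv2.resize(p[120:220,330:430,::-1],(600,600),interpolation=cv2.INTER_CUBIC))
s=bot.observe();P=s["position"];print(P,s["grip_width"])
v,u=np.nonzero(d>0);Q=atd("side",np.c_[u,v],d[v,u])
m=(abs(Q[:,0]-P[0])<.012)&(abs(Q[:,1]-P[1])<.06)&(Q[:,2]>.026)&(Q[:,2]<.12)
Q=Q[m]
for y in np.arange(-.06,.06,.01):
    q=Q[abs(Q[:,1]-P[1]-y)<.005]
    if len(q)>3: print(round(y,3),len(q),q[:,2].min(),np.percentile(q[:,2],5))
p,d=bot.grab_frame("top"); cv2.imwrite(f"pics/c11.png",cv2.resize(p[190:280,350:450,::-1],(600,540),interpolation=cv2.INTER_CUBIC))
E
```

```text
clock: 12.6
position: [0.4432, -0.1762, 0.0461]
tool_rot: [-3.14, 0.004, 0.0]
force: [-0.5, 0.5, 0.6]
grip_width: 0.06
[ 0.444  -0.1765  0.0476] 0.060129042676816465
-0.03 18 0.05745861576908151 0.0696553303789611
0.04 100 0.05088463613371863 0.05246095934099766
0.05 28 0.061180040866999574 0.06193331851089843
```

View pics/c10.png

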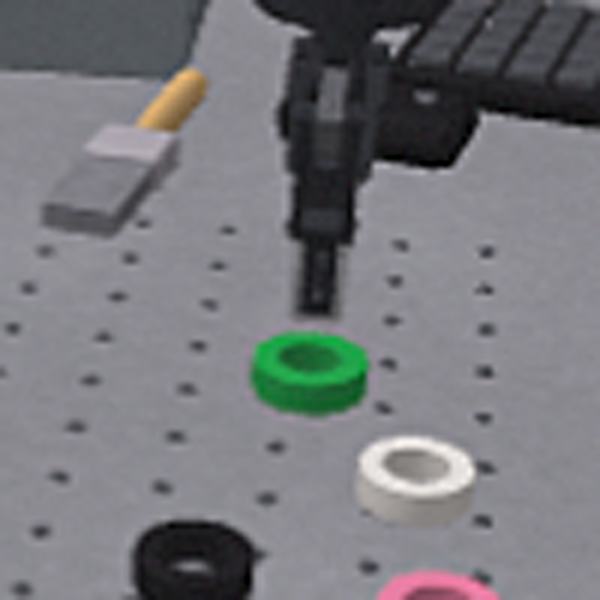

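View pics/c11.png

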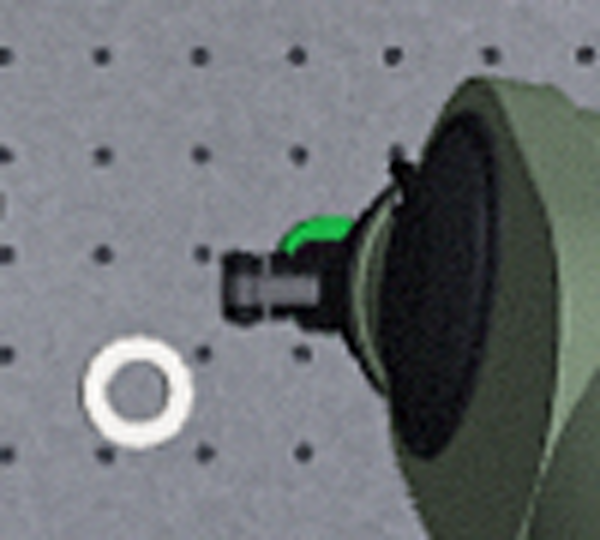

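```bash
python3 -m inch '[{"dx":0,"dy":0,"dz":20,"rx":0,"ry":0,"rz":0,"hand":-0.4},{"dx":0,"dy":0,"dz":17,"rx":0,"ry":0,"rz":0,"hand":-0.4},{"dx":0,"dy":0,"dz":0,"rx":0,"ry":0,"rz":0,"hand":-0.4},{"dx":0,"dy":0,"dz":0,"rx":0,"ry":0,"rz":0,"hand":-0.4}]' 60
python3 - <<'E'
from h import *
s=bot.observe();print(s["position"],s["force"])
E
```

```text
clock: 13.1
position: [0.4452, -0.177, 0.0125]
tool_rot: [3.141, -0.001, -0.0]
force: [-0.2, 0.1, 0.4]
grip_width: 0.06
[ 0.44521375 -0.17696992  0.01253817] [-0.20481616  0.13966779  0.38521229]
```

```bash
python3 -m inch '[{"dx":-1,"dy":0,"dz":6,"rx":0,"ry":0,"rz":0,"hand":-0.4},{"dx":0,"dy":0,"dz":4,"rx":0,"ry":0,"rz":0,"hand":-0.4},{"dx":0,"dy":0,"dz":0,"rx":0,"ry":0,"rz":0,"hand":-0.4}]' 60
python3 -m inch '[{"dx":0,"dy":0,"dz":0,"rx":0,"ry":0,"rz":0,"hand":-0.2},{"dx":0,"dy":0,"dz":0,"rx":0,"ry":0,"rz":0,"hand":0},{"dx":0,"dy":0,"dz":0,"rx":0,"ry":0,"rz":0,"hand":0.2},{"dx":0,"dy":0,"dz":0,"rx":0,"ry":0,"rz":0,"hand":1},{"dx":0,"dy":0,"dz":0,"rx":0,"ry":0,"rz":0,"hand":1},{"dx":0,"dy":0,"dz":0,"rx":0,"ry":0,"rz":0,"hand":1}]' 50
python3 - <<'E'
from h import *
p,d=bot.grab_frame("side"); cv2.imwrite(f"pics/c12.png",cv2.resize(p[120:220,330:430,::-1],(600,600),interpolation=cv2.INTER_CUBIC))
E
```

```text
clock: 13.4
position: [0.4436, -0.1768, 0.0012]
tool_rot: [-3.142, 0.0, -0.0]
force: [0.2, 0.2, 0.1]
grip_width: 0.06
clock: 14.0
position: [0.4437, -0.1769, 0.0019]
tool_rot: [3.141, -0.0, -0.0]
force: [-3.3, 0.4, 14.9]
grip_width: 0.0508
```

View pics/c12.png

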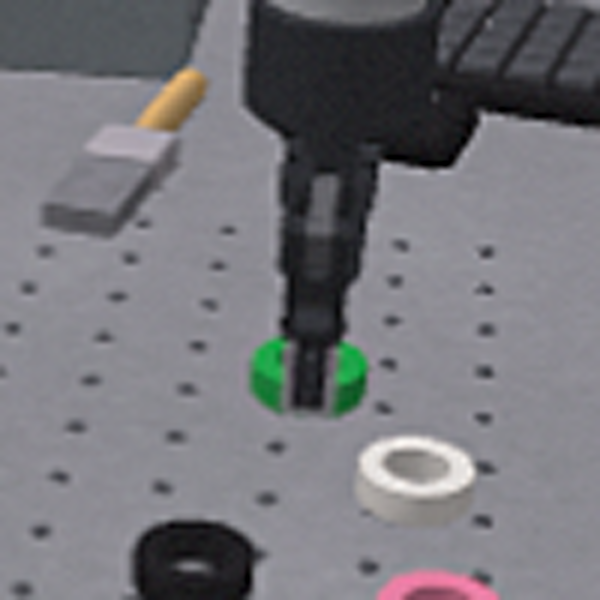

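```bash
python3 -m inch '[{"dx":0,"dy":0,"dz":-10,"rx":0,"ry":0,"rz":0,"hand":1},{"dx":0,"dy":0,"dz":-30,"rx":0,"ry":0,"rz":0,"hand":1},{"dx":0,"dy":0,"dz":-40,"rx":0,"ry":0,"rz":0,"hand":1},{"dx":0,"dy":0,"dz":-40,"rx":0,"ry":0,"rz":0,"hand":1},{"dx":0,"dy":0,"dz":-30,"rx":0,"ry":0,"rz":0,"hand":1},{"dx":20,"dy":-3,"dz":0,"rx":0,"ry":0,"rz":0,"hand":1},{"dx":35,"dy":-6,"dz":0,"rx":0,"ry":0,"rz":0,"hand":1},{"dx":35,"dy":-6,"dz":0,"rx":0,"ry":0,"rz":0,"hand":1},{"dx":35,"dy":-5,"dz":0,"rx":0,"ry":0,"rz":0,"hand":1},{"dx":35,"dy":-5,"dz":0,"rx":0,"ry":0,"rz":0,"hand":1}]' 50
python3 -m inch '[{"dx":20,"dy":-3,"dz":0,"rx":0,"ry":0,"rz":0,"hand":1},{"dx":16,"dy":-2,"dz":0,"rx":0,"ry":0,"rz":0,"hand":1},{"dx":0,"dy":0,"dz":0,"rx":0,"ry":0,"rz":0,"hand":1},{"dx":0,"dy":0,"dz":0,"rx":0,"ry":0,"rz":0,"hand":1}]' 50
cat >> h.py <<'E'
def snap(name,cam,x0,x1,y0,y1,s=6):
    p,d=bot.grab_frame(cam); cv2.imwrite(f"pics/{name}.png",cv2.resize(p[y0:y1,x0:x1,::-1],None,fx=s,fy=s,interpolation=cv2.INTER_CUBIC)); return p,d
E
python3 - <<'E'
from h import *
snap("c13","side",255,355,100,200);snap("c14","top",340,450,100,200,5)
s=bot.observe();print(s["position"],s["force"],s["tool_rot"],s["grip_width"])
E
```

```text
clock: 15.05
position: [0.6048, -0.1515, 0.152]
tool_rot: [-3.142, -0.0, -0.0]
force: [0.0, 0.0, -1.5]
grip_width: 0.0508
clock: 15.45
position: [0.6392, -0.1468, 0.1514]
tool_rot: [-3.142, 0.001, -0.0]
force: [-0.6, -0.1, -1.8]
grip_width: 0.0505
[ 0.63891268 -0.14712753  0.1515765 ] [ 0.42967651 -0.14434775 -0.93453629] [ 3.14146285e+00  4.73383069e-04 -6.11647033e-04] 0.050173108226196396
```

View pics/c13.png

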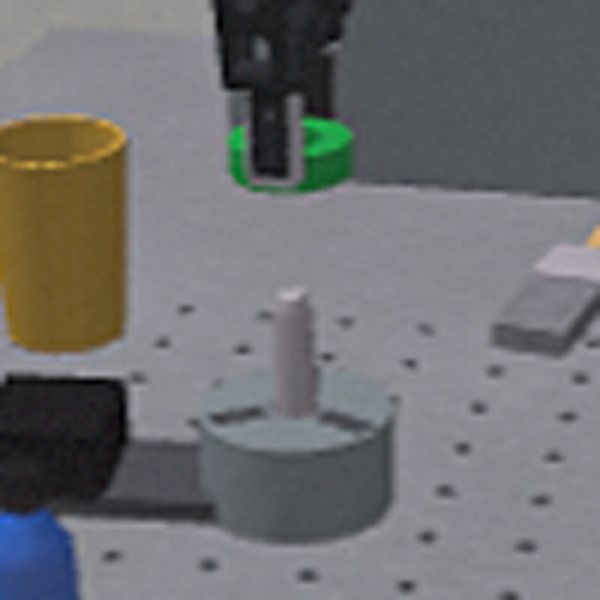

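View pics/c14.png

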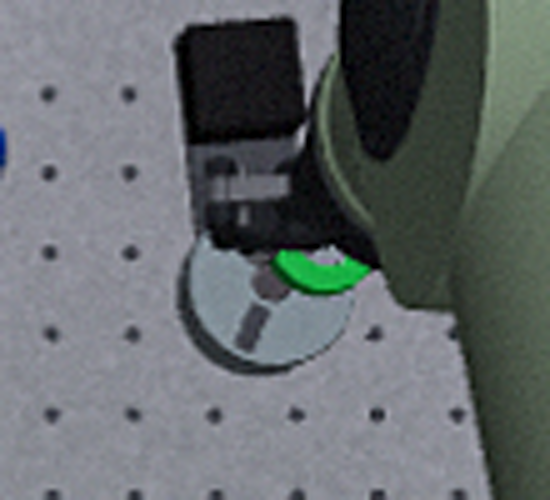

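```bash
cat >> h.py <<'E'
from scipy.optimize import brentq
def ringx(mask,y,zmid,R,h):
    v,u=np.nonzero(mask); u0,u1,v0,v1=np.percentile(u,.5),np.percentile(u,99.5),np.percentile(v,.5),np.percentile(v,99.5)
    t=np.linspace(0,2*np.pi,180)
    def ext(x,y,z):
        P=np.vstack([np.c_[x+R*np.cos(t),y+R*np.sin(t),np.full_like(t,z+s*h/2)] for s in(-1,1)]); q=proj("side",P); return q.min(0),q.max(0)
    f=lambda p:[(lambda a,b:(a[0]+b[0]-u0-u1,a[1]+b[1]-v0-v1))(*ext(p[0],y,p[1]))][0]
    s=least_squares(f,[.64,zmid],x_scale=.01,diff_step=1e-3).x
    a,b=ext(s[0],y,s[1]); return s,(u0,u1,v0,v1),(a,b)
def blob(m,x0,x1,y0,y1):
    k=np.zeros(m.shape,bool);k[y0:y1,x0:x1]=m[y0:y1,x0:x1]
    n,l,st,_=cv2.connectedComponentsWithStats(k.astype(np.uint8)); i=1+np.argmax(st[1:,4]); return l==i
def arboraxis(d):
    """side depth: arbor points above chuck -> axis per height, corrected to axis along ray"""
    v,u=np.nonzero(d>0);Q=atd("side",np.c_[u,v],d[v,u])
    m=(abs(Q[:,0]-.64)<.025)&(abs(Q[:,1]+.146)<.025)&(Q[:,2]>.055)&(Q[:,2]<.1)
    Q=Q[m];u=u[m];v=v[m];out=[]
    for r in np.unique(v):
        k=v==r
        if k.sum()>=4: out.append((r,u[k].min(),u[k].max(),Q[k,2].mean(),Q[k].mean(0)))
    return out
E
python3 - <<'E'
from h import *
np.set_printoptions(precision=4,suppress=True)
p,d=bot.grab_frame("side"); q=p.astype(int)
g=(q[:,:,1]>q[:,:,0]+40)&(q[:,:,1]>q[:,:,2]+30)
m=blob(g,255,355,100,160)
P=bot.observe()["position"]
print(P,ringx(m,P[1],.16,.025,.016))
for o in arboraxis(d): print(o[:4],o[4])
print("proj arbor axis .64,-.1468",proj("side",[[.64,-.1468,z] for z in(.06,.07,.08,.09,.097)]))
E
```

```text
[ 0.639  -0.1472  0.1516] (array([0.6252, 0.1579]), (np.float64(304.43), np.float64(313.0), np.float64(119.0), np.float64(131.0)), (array([298.1951, 118.2311]), array([319.2349, 131.7689])))
(np.int64(149), np.int64(302), np.int64(306), np.float64(0.09565334995159135)) [ 0.6379 -0.1444  0.0957]
(np.int64(150), np.int64(302), np.int64(306), np.float64(0.09335506875634966)) [ 0.6378 -0.1435  0.0934]
(np.int64(151), np.int64(301), np.int64(307), np.float64(0.09068260499252645)) [ 0.6378 -0.1435  0.0907]
(np.int64(152), np.int64(301), np.int64(307), np.float64(0.08897349621366492)) [ 0.6373 -0.1413  0.089 ]
(np.int64(153), np.int64(301), np.int64(307), np.float64(0.08650267446639696)) [ 0.6373 -0.1408  0.0865]
(np.int64(154), np.int64(301), np.int64(307), np.float64(0.08340737018306453)) [ 0.6376 -0.1417  0.0834]
(np.int64(155), np.int64(301), np.int64(307), np.float64(0.08133387693821129)) [ 0.6373 -0.1403  0.0813]
(np.int64(156), np.int64(301), np.int64(307), np.float64(0.07841163013587603)) [ 0.6375 -0.1407  0.0784]
(np.int64(157), np.int64(301), np.int64(307), np.float64(0.0758697281
[... 202 characters left out ...]
95346949676738)) [ 0.6378 -0.1413  0.07  ]
(np.int64(160), np.int64(301), np.int64(307), np.float64(0.06771483039741887)) [ 0.6376 -0.1402  0.0677]
(np.int64(161), np.int64(301), np.int64(307), np.float64(0.06455347705495589)) [ 0.6379 -0.1411  0.0646]
(np.int64(162), np.int64(301), np.int64(307), np.float64(0.06178420239261767)) [ 0.638  -0.1411  0.0618]
(np.int64(163), np.int64(301), np.int64(307), np.float64(0.05954382879833564)) [ 0.6378 -0.14    0.0595]
(np.int64(164), np.int64(302), np.int64(306), np.float64(0.05653031581757604)) [ 0.638  -0.1405  0.0565]
proj arbor axis .64,-.1468 [[303.8044 161.6305]
 [303.6995 158.0127]
 [303.5937 154.3567]
 [303.4869 150.6621]
 [303.4116 148.0527]]
```

Run:
```python
from h import *
np.set_printoptions(precision=4,suppress=True)
p,d=bot.grab_frame("side"); q=p.astype(int)
g=(q[:,:,1]>q[:,:,0]+25)&(q[:,:,1]>q[:,:,2]+20)
m=np.zeros_like(g);m[105:145,285:325]=g[105:145,285:325]
P=bot.observe()["position"]
print(m.sum(),P,ringx(m,P[1],.16,.025,.016))
```

```text
127 [ 0.6391 -0.1471  0.1516] (array([0.6393, 0.157 ]), (np.float64(293.0), np.float64(313.0), np.float64(119.0), np.float64(131.0)), (array([292.4882, 118.2541]), array([313.5118, 131.7459])))
```

```bash
python3 -m inch '[{"dx":0,"dy":0,"dz":15,"rx":0,"ry":0,"rz":0,"hand":1},{"dx":0,"dy":0,"dz":15,"rx":0,"ry":0,"rz":0,"hand":1},{"dx":0,"dy":0,"dz":10,"rx":0,"ry":0,"rz":0,"hand":1},{"dx":0,"dy":0,"dz":10,"rx":0,"ry":0,"rz":0,"hand":1},{"dx":0,"dy":0,"dz":6,"rx":0,"ry":0,"rz":0,"hand":1},{"dx":0,"dy":0,"dz":6,"rx":0,"ry":0,"rz":0,"hand":1},{"dx":0,"dy":0,"dz":0,"rx":0,"ry":0,"rz":0,"hand":1}]' 50
python3 - <<'E'
from h import *
snap("c15","side",255,355,100,200)
s=bot.observe();print(s["position"],s["force"])
E
```

```text
clock: 16.35
position: [0.6394, -0.1468, 0.0885]
tool_rot: [-3.141, 0.001, -0.0]
force: [-0.2, 0.6, -2.2]
grip_width: 0.0505
[ 0.63963977 -0.14676803  0.08912144] [-0.65914892 -0.13499889 -0.73194763]
```

View pics/c15.png

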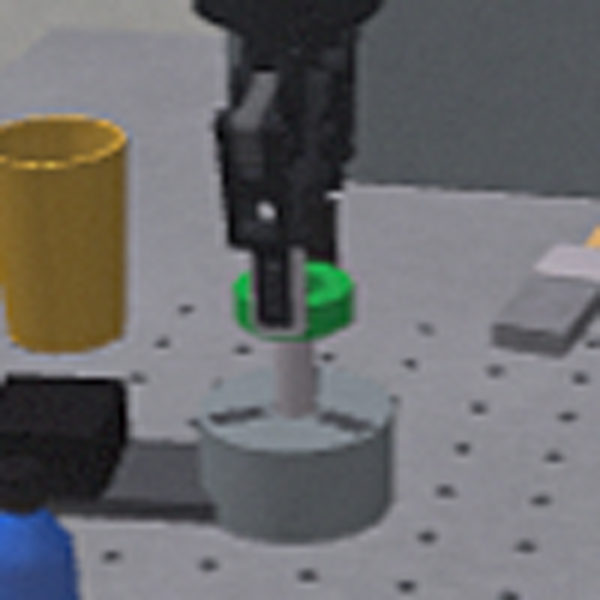

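Threaded on, no force. Lowering to the face.

```bash
python3 -m inch '[{"dx":0,"dy":0,"dz":6,"rx":0,"ry":0,"rz":0,"hand":1},{"dx":0,"dy":0,"dz":7,"rx":0,"ry":0,"rz":0,"hand":1},{"dx":0,"dy":0,"dz":7,"rx":0,"ry":0,"rz":0,"hand":1},{"dx":0,"dy":0,"dz":7,"rx":0,"ry":0,"rz":0,"hand":1},{"dx":0,"dy":0,"dz":7,"rx":0,"ry":0,"rz":0,"hand":1},{"dx":0,"dy":0,"dz":4,"rx":0,"ry":0,"rz":0,"hand":1},{"dx":0,"dy":0,"dz":0,"rx":0,"ry":0,"rz":0,"hand":1}]' 50
python3 -m inch '[{"dx":0,"dy":0,"dz":1,"rx":0,"ry":0,"rz":0,"hand":1},{"dx":0,"dy":0,"dz":1,"rx":0,"ry":0,"rz":0,"hand":1},{"dx":0,"dy":0,"dz":0,"rx":0,"ry":0,"rz":0,"hand":1}]' 50
```

```text
clock: 17.1
position: [0.6393, -0.1467, 0.0505]
tool_rot: [-3.141, 0.001, -0.0]
force: [0.7, -0.8, -1.9]
grip_width: 0.0502
clock: 17.4
position: [0.6397, -0.1468, 0.0494]
tool_rot: [3.142, -0.0, -0.0]
force: [0.6, 0.2, -2.1]
grip_width: 0.0505
```

```bash
python3 -m inch '[{"dx":0,"dy":0,"dz":1,"rx":0,"ry":0,"rz":0,"hand":1},{"dx":0,"dy":0,"dz":0,"rx":0,"ry":0,"rz":0,"hand":1}]' 50
python3 -m inch '[{"dx":0,"dy":0,"dz":1,"rx":0,"ry":0,"rz":0,"hand":1},{"dx":0,"dy":0,"dz":0,"rx":0,"ry":0,"rz":0,"hand":1}]' 50
```

```text
clock: 17.6
position: [0.6397, -0.1468, 0.0483]
tool_rot: [-3.142, -0.0, -0.0]
force: [-1.0, 0.2, -1.0]
grip_width: 0.0504
clock: 17.8
position: [0.6397, -0.1468, 0.0472]
tool_rot: [3.142, -0.0, -0.0]
force: [0.1, -0.1, -1.6]
grip_width: 0.0503
```

```bash
python3 -m inch '[{"dx":0,"dy":0,"dz":1,"rx":0,"ry":0,"rz":0,"hand":1},{"dx":0,"dy":0,"dz":0,"rx":0,"ry":0,"rz":0,"hand":1}]' 50
python3 -m inch '[{"dx":0,"dy":0,"dz":0.5,"rx":0,"ry":0,"rz":0,"hand":1},{"dx":0,"dy":0,"dz":0,"rx":0,"ry":0,"rz":0,"hand":1}]' 50
```

```text
clock: 18.0
position: [0.6398, -0.1468, 0.0471]
tool_rot: [3.142, -0.0, -0.0]
force: [-4.6, 0.9, 12.0]
grip_width: 0.0506
clock: 18.2
position: [0.6398, -0.1468, 0.047]
tool_rot: [3.141, -0.0, -0.0]
force: [-8.0, 1.1, 18.2]
grip_width: 0.0503
```

```bash
python3 -m inch '[{"dx":0,"dy":0,"dz":-0.5,"rx":0,"ry":0,"rz":0,"hand":-0.4},{"dx":0,"dy":0,"dz":0,"rx":0,"ry":0,"rz":0,"hand":-0.5},{"dx":0,"dy":0,"dz":0,"rx":0,"ry":0,"rz":0,"hand":-0.5},{"dx":0,"dy":0,"dz":-10,"rx":0,"ry":0,"rz":0,"hand":-0.5},{"dx":0,"dy":0,"dz":-30,"rx":0,"ry":0,"rz":0,"hand":-0.5},{"dx":0,"dy":0,"dz":-40,"rx":0,"ry":0,"rz":0,"hand":-0.5},{"dx":0,"dy":0,"dz":-40,"rx":0,"ry":0,"rz":0,"hand":-0.5},{"dx":0,"dy":0,"dz":-20,"rx":0,"ry":0,"rz":0,"hand":-0.5},{"dx":-10,"dy":-30,"dz":0,"rx":0,"ry":0,"rz":0,"hand":-0.5},{"dx":-20,"dy":-40,"dz":0,"rx":0,"ry":0,"rz":0,"hand":-0.5}]' 50
python3 - <<'E'
from h import *
np.set_printoptions(precision=4,suppress=True)
s=bot.observe();print(s["position"],s["force"])
p,d=snap("c16","side",255,355,100,200)
q=p.astype(int);g=(q[:,:,1]>q[:,:,0]+25)&(q[:,:,1]>q[:,:,2]+20)
m=np.zeros_like(g);m[130:190,280:330]=g[130:190,280:330]
P=cloud("side",d,m);print(len(P),np.percentile(P[:,2],[5,50,95]),disc("side",d,(.64,-.147),.056,.066,.025)[1:])
print(ringx(m,-.147,.053,.025,.016)[0])
p,d=snap("c17","top",340,450,100,200,5);print(disc("top",d,(.64,-.147),.056,.066,.025))
print(disc("side",d,(.451,.147),.018,.03,.021))
E
```

```text
clock: 19.2
position: [0.6102, -0.0777, 0.1875]
tool_rot: [3.141, -0.002, -0.003]
force: [-0.0, 1.3, -0.6]
grip_width: 0.064
[ 0.6102 -0.0777  0.1875] [-0.0106  1.2708 -0.6417]
187 [0.0458 0.0571 0.0601] (array([ 0.6398, -0.1441]), 0.026245981454849243, array([ 0.6383, -0.1439]), np.float64(0.05928764015823906))
[0.641  0.0508]Traceback (most recent call last):
  File "<stdin>", line 9, in <module>
  File "h.py", line 35, in disc
    h=cv2.convexHull(Q[:,:2].astype(np.float32))[:,0]
      ~~~~~~~~~~~~~~~~~~~~~~~~~~~~~~~~~~~~~~~~~~^^^^^
TypeError: 'NoneType' object is not subscriptable
```

View pics/c16.png

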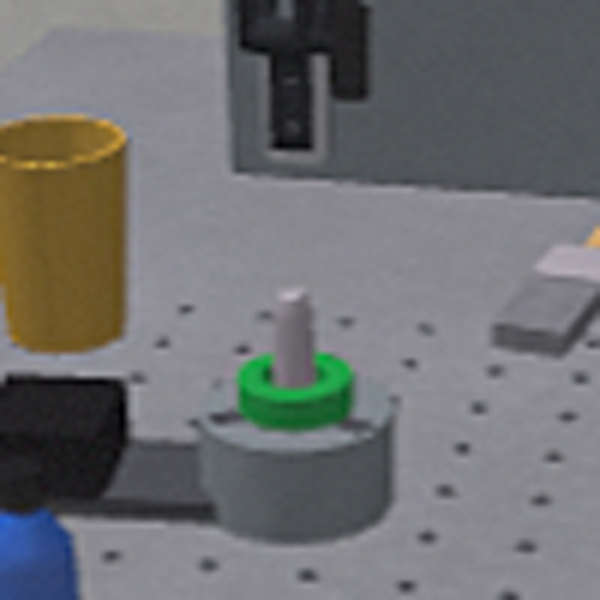

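View pics/c17.png

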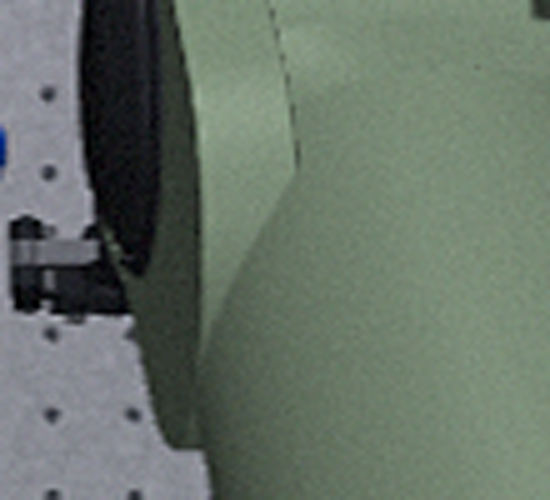

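```bash
python3 -m inch '[{"dx":-27,"dy":-38,"dz":0,"rx":0,"ry":0,"rz":0,"hand":-0.4},{"dx":-27,"dy":-38,"dz":0,"rx":0,"ry":0,"rz":0,"hand":-0.4},{"dx":-27,"dy":-38,"dz":0,"rx":0,"ry":0,"rz":0,"hand":-0.4},{"dx":-27,"dy":-38,"dz":0,"rx":0,"ry":0,"rz":0,"hand":-0.4},{"dx":-27,"dy":-38,"dz":0,"rx":0,"ry":0,"rz":0,"hand":-0.4},{"dx":-24,"dy":-36,"dz":0,"rx":0,"ry":0,"rz":0,"hand":-0.4},{"dx":0,"dy":0,"dz":40,"rx":0,"ry":0,"rz":0,"hand":-0.4},{"dx":0,"dy":0,"dz":40,"rx":0,"ry":0,"rz":0,"hand":-0.4},{"dx":0,"dy":0,"dz":40,"rx":0,"ry":0,"rz":0,"hand":-0.4},{"dx":0,"dy":0,"dz":20,"rx":0,"ry":0,"rz":0,"hand":-0.4}]' 50
python3 -m inch '[{"dx":0,"dy":0,"dz":0,"rx":0,"ry":0,"rz":0,"hand":-0.4},{"dx":0,"dy":0,"dz":0,"rx":0,"ry":0,"rz":0,"hand":-0.4}]' 50
python3 - <<'E'
from h import *
snap("c18","side",310,430,190,290,5)
s=bot.observe();print(s["position"],s["force"])
E
```

```text
clock: 20.3
position: [0.4498, 0.149, 0.0443]
tool_rot: [3.141, 0.002, 0.0]
force: [1.0, -1.0, 0.7]
grip_width: 0.0597
clock: 20.5
position: [0.451, 0.1494, 0.0471]
tool_rot: [-3.142, -0.0, -0.0]
force: [0.6, 0.0, 1.0]
grip_width: 0.0603
[0.45143122 0.14948694 0.04759552] [-0.0908216   0.1432631  -0.01088919]
```

View pics/c18.png

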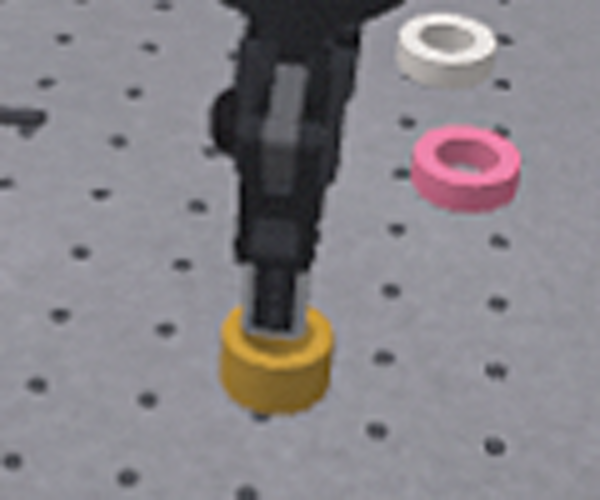

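```bash
python3 -m inch '[{"dx":0,"dy":1,"dz":15,"rx":0,"ry":0,"rz":0,"hand":-0.4},{"dx":0,"dy":0,"dz":15,"rx":0,"ry":0,"rz":0,"hand":-0.4},{"dx":0,"dy":0,"dz":11,"rx":0,"ry":0,"rz":0,"hand":-0.4},{"dx":0,"dy":0,"dz":0,"rx":0,"ry":0,"rz":0,"hand":-0.2},{"dx":0,"dy":0,"dz":0,"rx":0,"ry":0,"rz":0,"hand":0},{"dx":0,"dy":0,"dz":0,"rx":0,"ry":0,"rz":0,"hand":0.1},{"dx":0,"dy":0,"dz":0,"rx":0,"ry":0,"rz":0,"hand":1},{"dx":0,"dy":0,"dz":0,"rx":0,"ry":0,"rz":0,"hand":1},{"dx":0,"dy":0,"dz":0,"rx":0,"ry":0,"rz":0,"hand":1},{"dx":0,"dy":0,"dz":0,"rx":0,"ry":0,"rz":0,"hand":1}]' 60
python3 - <<'E'
from h import *
snap("c19","side",310,430,190,290,5)
s=bot.observe();print(s["position"],s["force"])
E
```

```text
clock: 21.55
position: [0.4511, 0.1483, 0.0064]
tool_rot: [-3.141, -0.001, -0.0]
force: [-2.3, -0.4, 8.2]
grip_width: 0.0407
[0.45111454 0.14830101 0.00640253] [-1.89261614 -0.25755446  8.36365291]
```

View pics/c19.png

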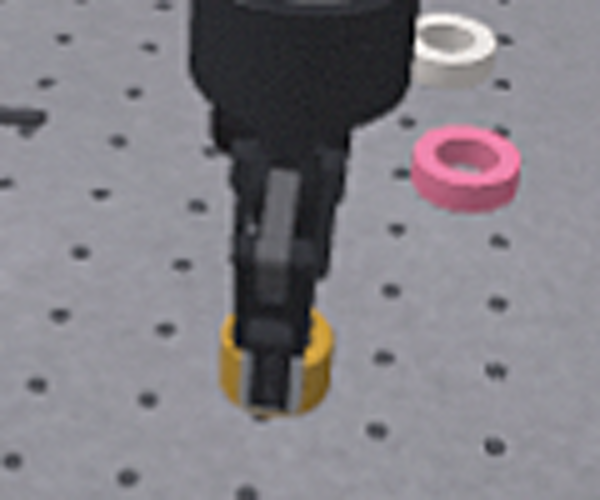

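```bash
python3 -m inch '[{"dx":0,"dy":0,"dz":-10,"rx":0,"ry":0,"rz":0,"hand":1},{"dx":0,"dy":0,"dz":-30,"rx":0,"ry":0,"rz":0,"hand":1},{"dx":0,"dy":0,"dz":-40,"rx":0,"ry":0,"rz":0,"hand":1},{"dx":0,"dy":0,"dz":-40,"rx":0,"ry":0,"rz":0,"hand":1},{"dx":0,"dy":0,"dz":-35,"rx":0,"ry":0,"rz":0,"hand":1},{"dx":12,"dy":20,"dz":0,"rx":0,"ry":0,"rz":0,"hand":1},{"dx":22,"dy":35,"dz":0,"rx":0,"ry":0,"rz":0,"hand":1},{"dx":22,"dy":35,"dz":0,"rx":0,"ry":0,"rz":0,"hand":1},{"dx":22,"dy":35,"dz":0,"rx":0,"ry":0,"rz":0,"hand":1},{"dx":22,"dy":35,"dz":0,"rx":0,"ry":0,"rz":0,"hand":1}]' 60
python3 -m inch '[{"dx":22,"dy":35,"dz":0,"rx":0,"ry":0,"rz":0,"hand":1},{"dx":22,"dy":35,"dz":0,"rx":0,"ry":0,"rz":0,"hand":1},{"dx":22,"dy":35,"dz":0,"rx":0,"ry":0,"rz":0,"hand":1},{"dx":17,"dy":22,"dz":0,"rx":0,"ry":0,"rz":0,"hand":1},{"dx":6,"dy":8,"dz":0,"rx":0,"ry":0,"rz":0,"hand":1},{"dx":0,"dy":0,"dz":0,"rx":0,"ry":0,"rz":0,"hand":1},{"dx":0,"dy":0,"dz":0,"rx":0,"ry":0,"rz":0,"hand":1}]' 60
python3 - <<'E'
from h import *
np.set_printoptions(precision=4,suppress=True)
p,d=snap("c20","side",255,355,100,200)
s=bot.observe();P=s["position"];print(P,s["force"],s["grip_width"])
q=p.astype(int);g=(q[:,:,0]>q[:,:,2]+60)
m=np.zeros_like(g);m[100:145,285:330]=g[100:145,285:330]
print(m.sum(),ringx(m,P[1],.165,.021,.024))
for o in arboraxis(d)[::4]: print(o[:4],o[4])
E
```

```text
clock: 22.6
position: [0.5513, -0.0134, 0.1617]
tool_rot: [-3.141, -0.001, -0.0]
force: [0.4, 1.1, -1.4]
grip_width: 0.0406
clock: 23.3
position: [0.6392, -0.1456, 0.1608]
tool_rot: [-3.141, 0.0, 0.001]
force: [-0.5, 0.8, -1.7]
grip_width: 0.0403
[ 0.6392 -0.1453  0.1608] [-0.263   0.0328 -1.1484] 0.04056620322769648
103 (array([0.6392, 0.165 ]), (np.float64(294.51), np.float64(311.0), np.float64(115.0), np.float64(129.0)), (array([293.81  , 114.2233]), array([311.7   , 129.7767])))
(np.int64(149), np.int64(302), np.int64(306), np.float64(0.09537483535397712)) [ 0.6381 -0.145   0.0954]
(np.int64(153), np.int64(301), np.int64(307), np.float64(0.08668014880269034)) [ 0.6372 -0.1404  0.0867]
(np.int64(157), np.int64(301), np.int64(307), np.float64(0.076680784392073)) [ 0.637  -0.1386  0.0767]
(np.int64(161), np.int64(296), np.int64(313), np.float64(0.06163281044204278)) [ 0.6383 -0.1474  0.0616]
(np.int64(165), np.int64(295), np.int64(312), np.float64(0.05924699050504666)) [ 0.6364 -0.1291  0.0592]
```

View pics/c20.png

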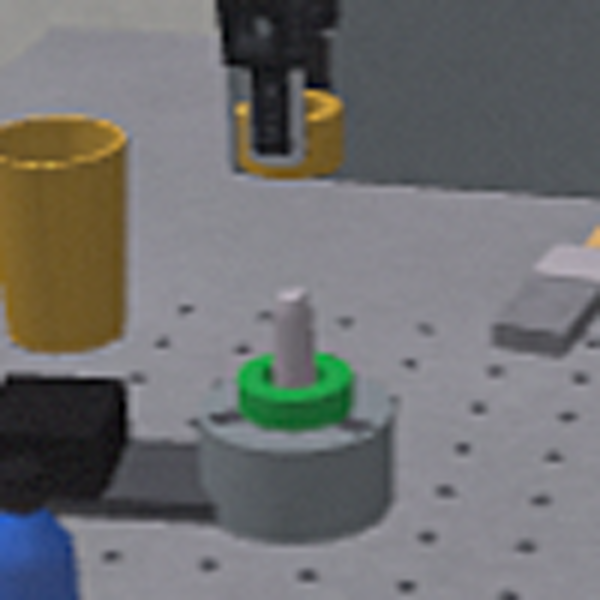

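```bash
python3 -m inch '[{"dx":0,"dy":1.4,"dz":15,"rx":0,"ry":0,"rz":0,"hand":1},{"dx":0,"dy":0,"dz":15,"rx":0,"ry":0,"rz":0,"hand":1},{"dx":0,"dy":0,"dz":12,"rx":0,"ry":0,"rz":0,"hand":1},{"dx":0,"dy":0,"dz":8,"rx":0,"ry":0,"rz":0,"hand":1},{"dx":0,"dy":0,"dz":6,"rx":0,"ry":0,"rz":0,"hand":1},{"dx":0,"dy":0,"dz":6,"rx":0,"ry":0,"rz":0,"hand":1},{"dx":0,"dy":0,"dz":0,"rx":0,"ry":0,"rz":0,"hand":1}]' 60
python3 - <<'E'
from h import *
snap("c21","side",255,355,100,200)
s=bot.observe();print(s["position"],s["force"])
E
```

```text
clock: 24.05
position: [0.6394, -0.1482, 0.0976]
tool_rot: [-3.141, 0.001, -0.0]
force: [0.6, -0.5, -2.5]
grip_width: 0.0404
[ 0.63964186 -0.14823063  0.09814333] [-0.25576972  0.35838083 -1.28705962]
```

View pics/c21.png

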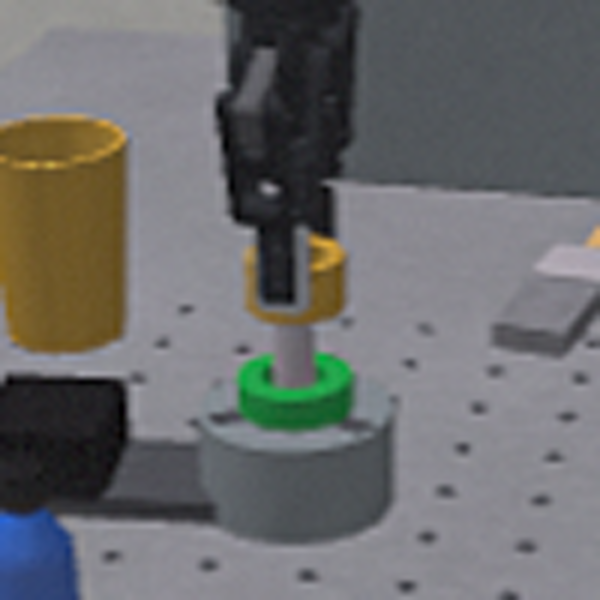

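Threading with no side force; y is back 1 mm, then on down.

```bash
python3 -m inch '[{"dx":0,"dy":-1,"dz":5,"rx":0,"ry":0,"rz":0,"hand":1},{"dx":0,"dy":0,"dz":6,"rx":0,"ry":0,"rz":0,"hand":1},{"dx":0,"dy":0,"dz":6,"rx":0,"ry":0,"rz":0,"hand":1},{"dx":0,"dy":0,"dz":6,"rx":0,"ry":0,"rz":0,"hand":1},{"dx":0,"dy":0,"dz":3,"rx":0,"ry":0,"rz":0,"hand":1},{"dx":0,"dy":0,"dz":0,"rx":0,"ry":0,"rz":0,"hand":1}]' 60
python3 -m inch '[{"dx":0,"dy":0,"dz":1,"rx":0,"ry":0,"rz":0,"hand":1},{"dx":0,"dy":0,"dz":1,"rx":0,"ry":0,"rz":0,"hand":1},{"dx":0,"dy":0,"dz":0,"rx":0,"ry":0,"rz":0,"hand":1}]' 60
```

```text
clock: 24.7
position: [0.6394, -0.1471, 0.0717]
tool_rot: [-3.141, 0.001, -0.0]
force: [-0.0, -0.4, -1.2]
grip_width: 0.0403
clock: 25.0
position: [0.6397, -0.1472, 0.0703]
tool_rot: [3.142, -0.0, -0.0]
force: [-0.3, 0.4, -1.5]
grip_width: 0.0405
```

```bash
python3 -m inch '[{"dx":0,"dy":0,"dz":1,"rx":0,"ry":0,"rz":0,"hand":1},{"dx":0,"dy":0,"dz":1,"rx":0,"ry":0,"rz":0,"hand":1},{"dx":0,"dy":0,"dz":0,"rx":0,"ry":0,"rz":0,"hand":1}]' 60
python3 -m inch '[{"dx":0,"dy":0,"dz":1,"rx":0,"ry":0,"rz":0,"hand":1},{"dx":0,"dy":0,"dz":0,"rx":0,"ry":0,"rz":0,"hand":1}]' 60
```

```text
clock: 25.3
position: [0.6396, -0.1472, 0.0682]
tool_rot: [-3.142, 0.0, -0.0]
force: [-0.7, -0.5, -1.8]
grip_width: 0.0407
clock: 25.5
position: [0.6397, -0.1472, 0.0675]
tool_rot: [3.142, -0.0, -0.0]
force: [-1.4, 0.2, 1.4]
grip_width: 0.0406
```

```bash
python3 -m inch '[{"dx":0,"dy":0,"dz":0.7,"rx":0,"ry":0,"rz":0,"hand":1},{"dx":0,"dy":0,"dz":0,"rx":0,"ry":0,"rz":0,"hand":1}]' 60
```

```text
clock: 25.7
position: [0.6398, -0.1472, 0.0674]
tool_rot: [3.141, -0.0, -0.0]
force: [-5.8, 1.9, 12.7]
grip_width: 0.0405
```

Seated at the predicted height. Release, then go on toward the collar.

```bash
python3 -m inch '[{"dx":0,"dy":0,"dz":-0.5,"rx":0,"ry":0,"rz":0,"hand":-0.2},{"dx":0,"dy":0,"dz":0,"rx":0,"ry":0,"rz":0,"hand":-0.4},{"dx":0,"dy":0,"dz":0,"rx":0,"ry":0,"rz":0,"hand":-0.4},{"dx":0,"dy":0,"dz":-10,"rx":0,"ry":0,"rz":0,"hand":-0.4},{"dx":0,"dy":0,"dz":-30,"rx":0,"ry":0,"rz":0,"hand":-0.4},{"dx":0,"dy":0,"dz":-40,"rx":0,"ry":0,"rz":0,"hand":-0.4},{"dx":0,"dy":0,"dz":-40,"rx":0,"ry":0,"rz":0,"hand":-0.4},{"dx":-25,"dy":-20,"dz":0,"rx":0,"ry":0,"rz":0,"hand":-0.4},{"dx":-35,"dy":-30,"dz":0,"rx":0,"ry":0,"rz":0,"hand":-0.4},{"dx":-35,"dy":-30,"dz":0,"rx":0,"ry":0,"rz":0,"hand":-0.4}]' 60
python3 - <<'E'
from h import *
np.set_printoptions(precision=4,suppress=True)
p,d=snap("c22","side",255,355,100,200)
s=bot.observe();P=s["position"];print(P,s["force"],s["grip_width"])
for o in arboraxis(d)[::2]: print(o[:4],o[4])
q=p.astype(int);g=(q[:,:,0]>q[:,:,2]+60)
m=np.zeros_like(g);m[140:175,285:330]=g[140:175,285:330]
print(m.sum(),ringx(m,-.147,.073,.021,.024)[0])
p,d=bot.grab_frame("side");print(disc("side",d,(.475,-.014),.011,.022,.023))
E
```

```text
clock: 26.7
position: [0.5435, -0.0665, 0.1878]
tool_rot: [3.142, -0.001, -0.001]
force: [1.5, 0.7, 0.2]
grip_width: 0.0595
[ 0.5382 -0.0616  0.1874] [1.6208 5.0771 2.5861] 0.05960999908265964
(np.int64(149), np.int64(302), np.int64(306), np.float64(0.09580617601053384)) [ 0.6378 -0.144   0.0958]
(np.int64(151), np.int64(299), np.int64(310), np.float64(0.08798978857125146)) [ 0.6382 -0.1497  0.088 ]
(np.int64(153), np.int64(297), np.int64(312), np.float64(0.08432485052752245)) [ 0.6373 -0.1459  0.0843]
(np.int64(155), np.int64(296), np.int64(312), np.float64(0.08248783762302714)) [ 0.6363 -0.1379  0.0825]
(np.int64(157), np.int64(297), np.int64(312), np.float64(0.08061881820232161)) [ 0.6335 -0.1305  0.0806]
(np.int64(159), np.int64(297), np.int64(312), np.float64(0.07511756263318844)) [ 0.6337 -0.1307  0.0751]
(np.int64(161), np.int64(296), np.int64(313), np.float64(0.06877449091725794)) [ 0.6344 -0.1325  0.0688]
(np.int64(163), np.int64(295), np.int64(313), np.float64(0.06326281463609501)) [ 0.6358 -0.1324  0.0633]
(np.int64(165), np.int64(296), np.int64(312), np.float64(0.05925712692221207)) [ 0.6351 -0.1293  0.0593]
(np.int64(167), np.int64(298), np.int64(309), np.float64(0.05661953920708503)) [ 0.635  -0.1233  0.0566]
170 [0.6404 0.0716]
(146, array([ 0.4752, -0.0137]), 0.02296467311680317, array([ 0.4757, -0.0131]), np.float64(0.014191675022959482))
```

View pics/c22.png

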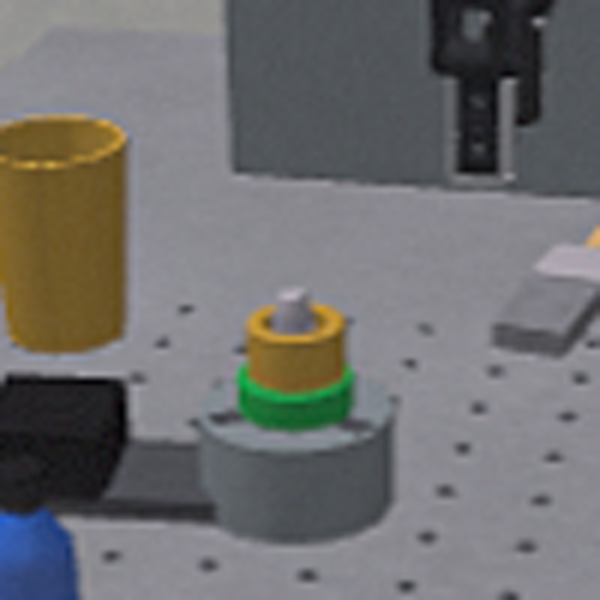

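```bash
python3 -m inch '[{"dx":-30,"dy":-22,"dz":0,"rx":0,"ry":0,"rz":0,"hand":-0.4},{"dx":-25,"dy":-20,"dz":0,"rx":0,"ry":0,"rz":0,"hand":-0.4},{"dx":-14,"dy":-10,"dz":0,"rx":0,"ry":0,"rz":0,"hand":-0.4},{"dx":0,"dy":0,"dz":40,"rx":0,"ry":0,"rz":0,"hand":-0.4},{"dx":0,"dy":0,"dz":40,"rx":0,"ry":0,"rz":0,"hand":-0.4},{"dx":0,"dy":0,"dz":40,"rx":0,"ry":0,"rz":0,"hand":-0.4},{"dx":0,"dy":0,"dz":20,"rx":0,"ry":0,"rz":0,"hand":-0.4},{"dx":0,"dy":0,"dz":0,"rx":0,"ry":0,"rz":0,"hand":-0.4},{"dx":0,"dy":0,"dz":0,"rx":0,"ry":0,"rz":0,"hand":-0.4}]' 50
python3 - <<'E'
from h import *
snap("c23","side",310,430,150,250,5)
s=bot.observe();print(s["position"],s["force"])
E
```

```text
clock: 27.7
position: [0.4762, -0.0152, 0.0479]
tool_rot: [3.142, -0.0, -0.0]
force: [0.3, -0.8, 0.5]
grip_width: 0.06
[ 0.47653348 -0.01522295  0.04836121] [-0.31282548 -0.09920021 -0.09408501]
```

View pics/c23.png

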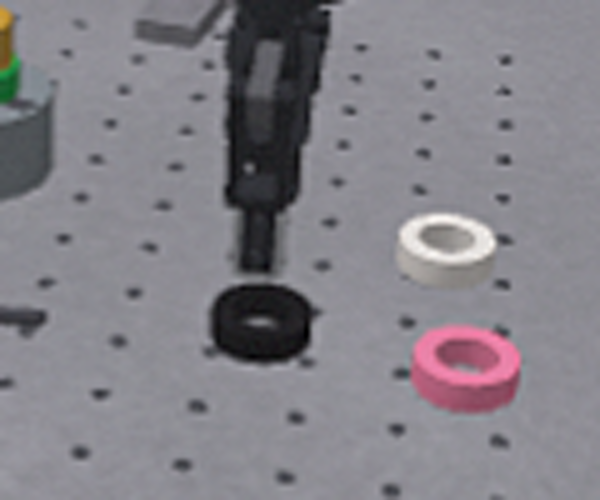

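```bash
python3 -m inch '[{"dx":-1,"dy":0,"dz":18,"rx":0,"ry":0,"rz":0,"hand":-0.4},{"dx":0,"dy":0,"dz":16,"rx":0,"ry":0,"rz":0,"hand":-0.4},{"dx":0,"dy":0,"dz":0,"rx":0,"ry":0,"rz":0,"hand":-0.4},{"dx":0,"dy":0,"dz":0,"rx":0,"ry":0,"rz":0,"hand":-0.4}]' 40
```

```text
clock: 28.15
position: [0.4753, -0.0152, 0.0143]
tool_rot: [3.142, -0.001, -0.0]
force: [0.4, -0.2, -0.0]
grip_width: 0.06
```

```bash
python3 -m inch '[{"dx":0,"dy":0,"dz":7,"rx":0,"ry":0,"rz":0,"hand":-0.4},{"dx":0,"dy":0,"dz":4,"rx":0,"ry":0,"rz":0,"hand":-0.4},{"dx":0,"dy":0,"dz":0,"rx":0,"ry":0,"rz":0,"hand":-0.2},{"dx":0,"dy":0,"dz":0,"rx":0,"ry":0,"rz":0,"hand":0},{"dx":0,"dy":0,"dz":0,"rx":0,"ry":0,"rz":0,"hand":0.2},{"dx":0,"dy":0,"dz":0,"rx":0,"ry":0,"rz":0,"hand":1},{"dx":0,"dy":0,"dz":0,"rx":0,"ry":0,"rz":0,"hand":1},{"dx":0,"dy":0,"dz":0,"rx":0,"ry":0,"rz":0,"hand":1},{"dx":0,"dy":0,"dz":0,"rx":0,"ry":0,"rz":0,"hand":1}]' 40
python3 - <<'E'
from h import *
snap("c24","side",310,430,150,250,5)
s=bot.observe();print(s["position"],s["force"])
E
```

```text
clock: 29.05
position: [0.4747, -0.0151, 0.0025]
tool_rot: [3.142, 0.0, -0.0]
force: [-2.1, 0.5, 7.2]
grip_width: 0.0462
[ 0.47467203 -0.01513847  0.00245422] [-1.77195691 -0.475098    7.32233579]
```

View pics/c24.png

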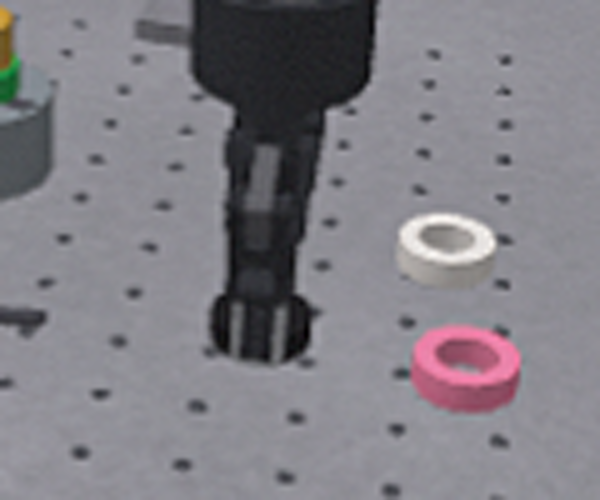

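```bash
python3 -m inch '[{"dx":0,"dy":0,"dz":-10,"rx":0,"ry":0,"rz":0,"hand":1},{"dx":0,"dy":0,"dz":-30,"rx":0,"ry":0,"rz":0,"hand":1},{"dx":0,"dy":0,"dz":-40,"rx":0,"ry":0,"rz":0,"hand":1},{"dx":0,"dy":0,"dz":-40,"rx":0,"ry":0,"rz":0,"hand":1},{"dx":0,"dy":0,"dz":-30,"rx":0,"ry":0,"rz":0,"hand":1},{"dx":15,"dy":12,"dz":0,"rx":0,"ry":0,"rz":0,"hand":1},{"dx":30,"dy":24,"dz":0,"rx":0,"ry":0,"rz":0,"hand":1},{"dx":30,"dy":24,"dz":0,"rx":0,"ry":0,"rz":0,"hand":1},{"dx":30,"dy":24,"dz":0,"rx":0,"ry":0,"rz":0,"hand":1},{"dx":30,"dy":24,"dz":0,"rx":0,"ry":0,"rz":0,"hand":1}]' 40
python3 -m inch '[{"dx":20,"dy":16,"dz":0,"rx":0,"ry":0,"rz":0,"hand":1},{"dx":10,"dy":8,"dz":0,"rx":0,"ry":0,"rz":0,"hand":1},{"dx":0,"dy":0,"dz":0,"rx":0,"ry":0,"rz":0,"hand":1},{"dx":0,"dy":0,"dz":0,"rx":0,"ry":0,"rz":0,"hand":1}]' 40
python3 - <<'E'
from h import *
p,d=snap("c25","side",255,355,100,200)
s=bot.observe();print(s["position"],s["force"],s["grip_width"])
E
```

```text
clock: 30.1
position: [0.6106, -0.1243, 0.1531]
tool_rot: [-3.142, -0.0, -0.0]
force: [0.9, 0.4, -0.4]
grip_width: 0.0463
clock: 30.5
position: [0.6391, -0.1468, 0.1524]
tool_rot: [-3.141, 0.0, -0.0]
force: [-0.3, 0.7, -0.4]
grip_width: 0.046
[ 0.63905455 -0.14652361  0.15247512] [ 0.55404186  0.10919387 -1.60304074] 0.046261429878197896
```

View pics/c25.png

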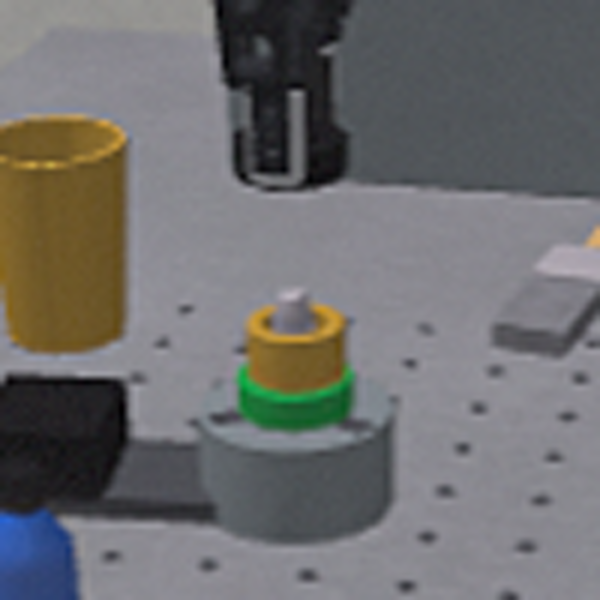

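```bash
python3 -m inch '[{"dx":0,"dy":0,"dz":15,"rx":0,"ry":0,"rz":0,"hand":1},{"dx":0,"dy":0,"dz":15,"rx":0,"ry":0,"rz":0,"hand":1},{"dx":0,"dy":0,"dz":10,"rx":0,"ry":0,"rz":0,"hand":1},{"dx":0,"dy":0,"dz":6,"rx":0,"ry":0,"rz":0,"hand":1},{"dx":0,"dy":0,"dz":6,"rx":0,"ry":0,"rz":0,"hand":1},{"dx":0,"dy":0,"dz":5,"rx":0,"ry":0,"rz":0,"hand":1},{"dx":0,"dy":0,"dz":3,"rx":0,"ry":0,"rz":0,"hand":1},{"dx":0,"dy":0,"dz":0,"rx":0,"ry":0,"rz":0,"hand":1}]' 40
python3 - <<'E'
from h import *
snap("c26","side",255,355,100,200)
s=bot.observe();print(s["position"],s["force"])
E
python3 -m inch '[{"dx":0,"dy":0,"dz":1,"rx":0,"ry":0,"rz":0,"hand":1},{"dx":0,"dy":0,"dz":1,"rx":0,"ry":0,"rz":0,"hand":1},{"dx":0,"dy":0,"dz":0,"rx":0,"ry":0,"rz":0,"hand":1}]' 40
```

```text
clock: 31.35
position: [0.6396, -0.1472, 0.0918]
tool_rot: [-3.142, 0.0, -0.0]
force: [-0.3, -0.2, -0.4]
grip_width: 0.0466
[ 0.63976016 -0.14722481  0.09219156] [ 0.06310555  0.23001062 -0.75893579]
clock: 31.7
position: [0.6397, -0.1472, 0.0901]
tool_rot: [-3.142, -0.0, -0.0]
force: [-1.3, -0.4, -0.7]
grip_width: 0.0462
```

View pics/c26.png

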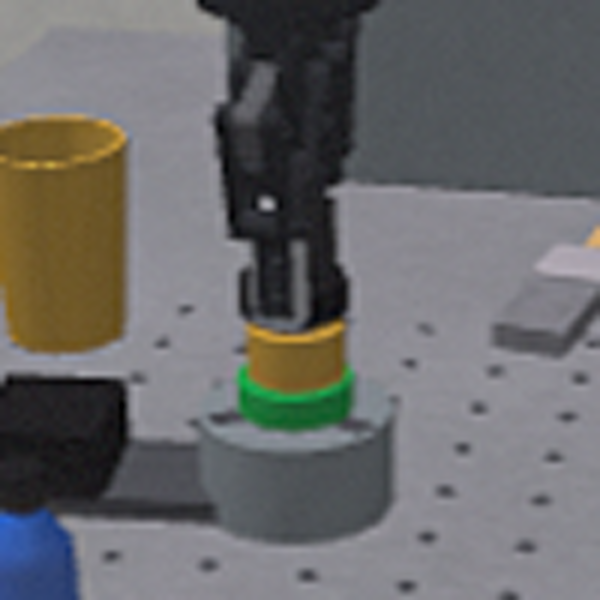

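```bash
python3 -m inch '[{"dx":0,"dy":0,"dz":1,"rx":0,"ry":0,"rz":0,"hand":1},{"dx":0,"dy":0,"dz":1,"rx":0,"ry":0,"rz":0,"hand":1},{"dx":0,"dy":0,"dz":0,"rx":0,"ry":0,"rz":0,"hand":1}]' 40
python3 -m inch '[{"dx":0,"dy":0,"dz":1,"rx":0,"ry":0,"rz":0,"hand":1},{"dx":0,"dy":0,"dz":0,"rx":0,"ry":0,"rz":0,"hand":1}]' 40
```

```text
clock: 32.0
position: [0.6396, -0.1472, 0.0879]
tool_rot: [-3.142, 0.0, -0.0]
force: [0.8, -0.1, -1.6]
grip_width: 0.046
clock: 32.2
position: [0.6398, -0.1472, 0.0875]
tool_rot: [3.142, -0.0, -0.0]
force: [-2.4, 0.7, 5.6]
grip_width: 0.0465
```

Contact at the predicted height (0.0875). Release, rise and step aside.

```bash
python3 -m inch '[{"dx":0,"dy":0,"dz":0,"rx":0,"ry":0,"rz":0,"hand":-0.1},{"dx":0,"dy":0,"dz":0,"rx":0,"ry":0,"rz":0,"hand":-0.4},{"dx":0,"dy":0,"dz":0,"rx":0,"ry":0,"rz":0,"hand":-0.5},{"dx":0,"dy":0,"dz":-10,"rx":0,"ry":0,"rz":0,"hand":-0.5},{"dx":0,"dy":0,"dz":-30,"rx":0,"ry":0,"rz":0,"hand":-0.5},{"dx":0,"dy":0,"dz":-40,"rx":0,"ry":0,"rz":0,"hand":-0.5},{"dx":0,"dy":0,"dz":-40,"rx":0,"ry":0,"rz":0,"hand":-0.5},{"dx":-25,"dy":-20,"dz":0,"rx":0,"ry":0,"rz":0,"hand":-0.5},{"dx":-35,"dy":-40,"dz":0,"rx":0,"ry":0,"rz":0,"hand":-0.5},{"dx":-35,"dy":-45,"dz":0,"rx":0,"ry":0,"rz":0,"hand":-0.5}]' 40
python3 -m inch '[{"dx":-35,"dy":-45,"dz":0,"rx":0,"ry":0,"rz":0,"hand":-0.5},{"dx":-35,"dy":-45,"dz":0,"rx":0,"ry":0,"rz":0,"hand":-0.5},{"dx":0,"dy":-45,"dz":0,"rx":0,"ry":0,"rz":0,"hand":-0.5},{"dx":0,"dy":-30,"dz":0,"rx":0,"ry":0,"rz":0,"hand":-0.5},{"dx":0,"dy":0,"dz":0,"rx":0,"ry":0,"rz":0,"hand":-0.5},{"dx":0,"dy":0,"dz":0,"rx":0,"ry":0,"rz":0,"hand":-0.5}]' 40
python3 - <<'E'
from h import *
np.set_printoptions(precision=4,suppress=True)
p,d=snap("c27","side",255,355,100,200); cv2.imwrite("pics/side9.png",p[:,:,::-1])
print(disc("side",d,(.64,-.147),.095,.105,.023))
p,d=snap("c28","top",340,450,100,200,5)
for a,b,r in((.095,.107,.023),(.0435,.05,.042)): print(disc("top",d,(.641,-.1475),a,b,r))
E
```

```text
clock: 33.2
position: [0.5497, -0.0497, 0.2078]
tool_rot: [3.141, -0.001, -0.002]
force: [2.0, 0.7, 0.0]
grip_width: 0.0639
clock: 33.8
position: [0.4898, 0.104, 0.2076]
tool_rot: [3.141, -0.0, 0.001]
force: [-0.6, -0.5, -0.4]
grip_width: 0.0641
(118, array([ 0.6401, -0.145 ]), 0.024493183940649033, array([ 0.6387, -0.1448]), np.float64(0.09888375282479087))
(216, array([ 0.6412, -0.1469]), 0.023139163851737976, array([ 0.6413, -0.1467]), np.float64(0.0994366072960754))
(261, array([ 0.6412, -0.1478]), 0.041837114840745926, array([ 0.6413, -0.1476]), np.float64(0.044690505695950344))
```

View pics/c27.png

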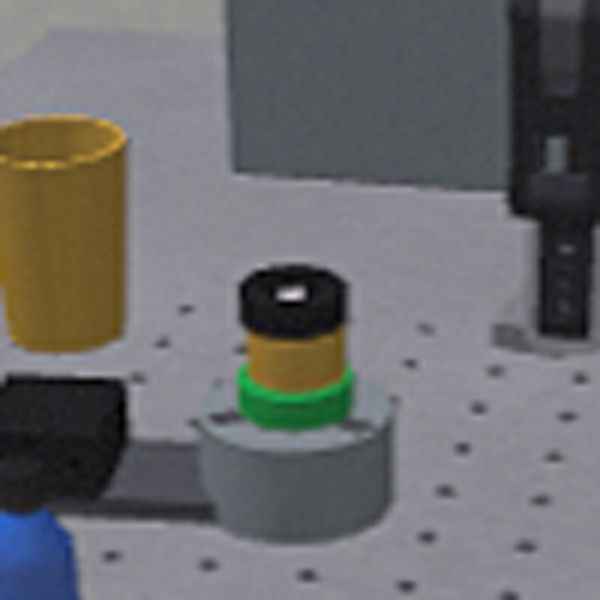

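View pics/c28.png

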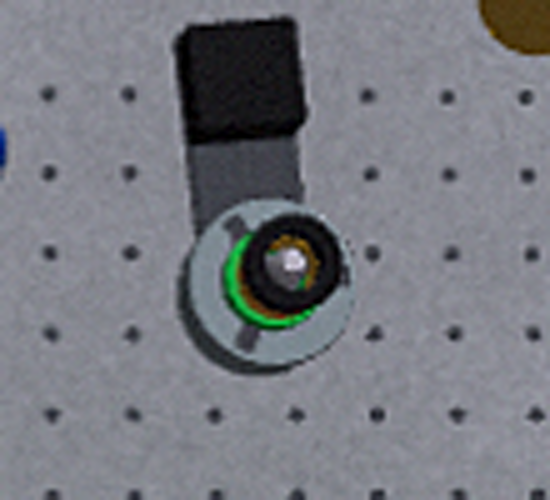

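View pics/side9.png

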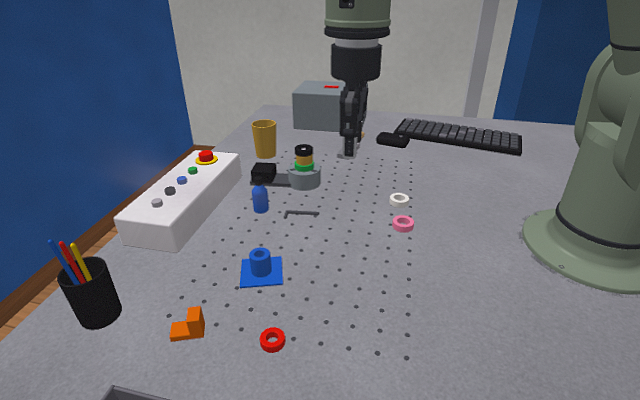

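```bash
python3 -c "
from workcell import bot
print(bot.job_done(), bot.observe()['clock'])"
```

```text
the job is handed in; nothing more can be done
the job is handed in; nothing more can be done
```

The job is done and handed in at about 34 s of the 96 s. The arbor stands in the chuck's bore with the green spacer, brass ring and black collar threaded on in that order, and all four are released.

**Seating:**
- **Arbor:** it bottomed in the chuck at the same tool height as it had in the sleeve (0.0589 m against 0.0588 m).
- **Rings:** each one was lowered in the gripper until a light contact of 6–18 N, within 0.2 mm of the height I had predicted. I measured no side force while threading. The brass ring was placed, not dropped.

**Last checks:**
- **Collar:** in the top camera its centre is about 1 mm from the chuck's axis, with its top at 0.099–0.100 m against 0.101 m expected, and it lies level.
- **Bystanders:** in the last side picture the red ring is at its starting pixel and the ink bottle is upright. The gripper is well clear of everything.

**Disagreements:**
- **Cameras:** the top and side cameras differ from each other by 2–3 mm, so I took positions relative to the gripped arbor and the chuck.
- **Networks:** they missed the brass ring once and took other parts for the spacer and the spare ring. I went by the pictures and depth instead.
- **First move:** it was refused because each row needs all its fields, and nothing moved then.

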